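# Load the drip grates into the steriliser

## Robot

A 6-joint arm with a two-finger parallel gripper is mounted at the origin on the work surface. World frame = base frame: x ahead of the robot, y to its left, z up, the work surface at z = 0. Lengths are in mm, angles in rad, forces in N, time in s.
With the tool pointing down it reaches from about 350 to 875 mm from the base axis. Payload 4.2 kg.
Tool frame: the origin (TCP) lies midway between the tips of the shut fingers; the grasp point (between the pads) lies 19 mm behind it (arm.tcp_to_grasp is the distance from the TCP to the grasp point, in mm); z points along the fingers, y is the line along which they close (so a half turn about z gives the same grasp; the last joint's range is limited). The gripper opens to 85 mm and grips with 20 to 120 N. Pads are 22 mm wide; open, the fingers measure 114 mm over their backs; the gripper's body (76 mm by 85 mm) begins 54 mm behind the grasp point. The pads swing forward as they close: fully open they stand 13 mm farther back than shut.
Start: joints at [-0.971, 0.385, 0.008, 0, -1.194, -0.259], TCP at [208.915, -589.028, 231.312] pointing down, gripper open.
Joint ranges: [-3.14, 3.14], [-1.21, 2.06], [-1.07, 1.41], [-3.16, 2.05], [-2.99, -0.16], [-3.1, 3.1]. Speed limits (rad/s): [2.79, 2.79, 3.14, 3.14, 3.14, 3.14].

## Interface

Orientations are given as a unit quaternion [x, y, z, w].
In Python, from bench import arm gives the robot as it stands.
- The arm moves only by the tool arm_command, never from a script. Its argument "rows" is a list of rows, each a list of 2 entries, a list of its own where there are three numbers: the shift along the tool's x, y, z as a fraction of full scale, then the turn, a rotation vector about the tool's x, y, z as a fraction of full scale. In form: [[[x, y, z], [wx, wy, wz]], ...]. A call has 1 to 5 rows; each row is the pose to reach, as a shift and turn from the pose commanded when the call began, along the tool's axes at that moment, turning the shorter way round; what a row does not reach only later rows make up. Full scale, the value 1, is 0.25 m for a shift and 180 degrees for a turn. A row lasts 1/10 s, in which the tool goes at most 50 mm and 8.59 degrees, less where a joint would pass 70% of its speed; a pose out of reach is approached as far as the arm can. A call with a number of a shift or a turn outside -1 to 1 is refused whole. A call with a gripper value outside its range is refused whole. "grip" is the opening, from 0 (shut) to 1 (fully open), set as the call begins (left out, the last holds). The fingers move at their own pace and stop on an object; the grip force is fixed at half the most. Time passes only in rows, so rows that repeat a pose let the fingers close. It gives the time, the measured TCP pose, the force, the opening and the grip force at its end, in the units of the state.
- arm.read_state(): the state, without advancing time (a new reading comes with each control period).
- arm.get_image(name): name is "side" or "top"; returns (picture, depth): 400x640x3 uint8, blue, green, red; 400x640 float32, mm along the optical axis (not along the pixel's ray), 0 where there is no reading.
- arm.camera_info(name): a dict with "fx", "fy", "cx", "cy" (pixels), "k1" (the pictures are not rectified: a ray, as slopes to the right and down, at radius r is drawn at 1 + k1 r^2 times it, then the intrinsics apply), "extrinsics" (4x4, takes a point from camera to world coordinates). Camera axes: x right, y down, z forward; pixel columns grow to the right and rows downward; lengths in mm; the calibration is good to about 2 mm. A picture is of the moment at which its call begins. camera_info takes no time and is no camera call.
- arm.job_done(): hands the job in; it is judged then, once.
Trained networks look in the newest picture that a camera, given by its name, has taken for a name from the list of things; names that differ only in an ending like _2 or _b are one class to them, and where a whole thing is asked for, a point or a joint stands for the part that bears it (a point fixed in the world has none). Each returns a list of dicts, best first, with "score" (0 to 1); they miss things now and then, are a little off and sometimes report something else, mostly with a low value. They report only what shows in the picture. A call takes as long as a camera call. They do not tell look-alikes from the thing itself.
- arm.spot_in(camera, query): "position" ([column, row] in pixels, amid what is visible of it).
The state is a dict: "clock": time; "joints": joint angles; "joint_vel": joint speeds; "joint_efforts": joint torques, N m; "position": TCP position; "ee_rot": TCP orientation; "contact_force": force on the tool from outside, world axes, zero at the start; "wrist_torque": the same for the moment, N m; "gripper_width": finger opening in mm; "grasp_force": force on a finger pad.
Only numpy, scipy, OpenCV 4.12 (cv2) and the standard library are available. Lean on these libraries where they do the work, as an engineer would, in place of code of your own. Each camera call takes 0.05 s, during which the arm holds its last target. There are 200 camera calls.

## Task

Closing time at the drinks station: draw the steriliser's wire tray right out, then take every drip grate out of the drip tray (they sit flush, so press a grate's far edge all the way down until its near end rocks up, then take hold of that) and lay them flat on the wire tray, none on top of another. When all are laid in, slide the tray fully home and push the cabinet door shut until it snaps onto its catch. Leave the tissue box, pepper jar and tumbler where they stand.

Things in the scene. Friction and masses are not known exactly. Their poses are not given: they have to be found in the camera images.
- grate0_mid (a point): Centre (half-way up) of drip grate 0: a slotted flat stainless plate 80 x 46 x 7 mm, 80-150 g; local x along its 80 mm length, y across its 46 mm width, z its thickness. At the start it lies flush in well0 with its x along the well's x. May be absent.
- grate1_mid (a point): Centre (half-way up) of drip grate 1: a slotted flat stainless plate 80 x 46 x 7 mm, 80-150 g; local x along its 80 mm length, y across its 46 mm width, z its thickness. At the start it lies flush in well1 with its x along the well's x. May be absent.
- grate2_mid (a point): Centre (half-way up) of drip grate 2: a slotted flat stainless plate 80 x 46 x 7 mm, 80-150 g; local x along its 80 mm length, y across its 46 mm width, z its thickness. At the start it lies flush in well2 with its x along the well's x. May be absent.
- grate3_mid (a point): Centre (half-way up) of drip grate 3: a slotted flat stainless plate 80 x 46 x 7 mm, 80-150 g; local x along its 80 mm length, y across its 46 mm width, z its thickness. At the start it lies flush in well3 with its x along the well's x. May be absent.
- well0 (a point): Centre of the mouth of well 0 of the drip tray, level with its top face. x: along the well, from near end to far end; y left; z up. The mouth is 82 x 49 mm, wells 60 mm apart along y. Beyond the middle the far part of a well is empty, 37 mm deep.
- well1 (a point): Centre of the mouth of well 1 of the drip tray, level with its top face. x: along the well, from near end to far end; y left; z up. As well0. A grate rests on a cross rib, whose far edge is 2.5 mm beyond the middle of the well, and on a ledge at the near end; its top is flush with the block.
- well2 (a point): Centre of the mouth of well 2 of the drip tray, level with its top face. x: along the well, from near end to far end; y left; z up. As well0. A grate pressed down at its far edge, fully to the well's floor, rocks on the rib and stays so: leaning 0.7 to 0.9 rad against the far wall, near end 18 to 28 mm clear of the block's top. With a shallow press it falls back.
- well3 (a point): Centre of the mouth of well 3 of the drip tray, level with its top face. x: along the well, from near end to far end; y left; z up. As well0.
- drip_tray: Black drip tray, a fixed block 102 (x) x 245 (y) x 42 mm with four wells in a row (well0 rightmost), well floors 5 mm above the counter; dividers 11 mm, side walls 8 mm, end walls 10 mm thick. Origin at the centre of its underside, on the counter; axes as the wells'.
- tray_mid (a point): On the top of the wire floor of the cabinet's sliding tray, 32 mm above the counter; moves with the tray. x points into the cabinet (the way the tray is pushed in), y left, z up. Clear floor from -96 to +114 mm along x, -103 to +103 mm along y; side and back rims stand 12 mm above it. Room for four grates lying flat, two by two with their lengths along x.
- tray_front (a point): Middle of the outer face of the tray's front plate, where the tray is pushed; the plate is 214 mm wide, 4 mm thick (its inner face can be hooked to draw the tray out) and reaches from 28 to 58 mm above the counter. Same axes as tray_mid.
- tray (a joint): How far the sliding tray is pulled out, m: 0 fully in, 0.185 fully out; starts part-way out. Slides with about 1.5 N of friction and stays where it is left. The closing door would push a tray home that stands out a little.
- door (a joint): Opening of the cabinet door about its upright hinge, rad: 0 shut and held by the catch, about 1.6 standing straight out, 2.7 swung right back. It swings with little friction. The sprung ball catch is met at about 0.07 rad, takes about 5 N at the door's edge to push past, and from about 0.03 rad snaps the door home. A tray left out stops the door.
- door_hinge (a point): On the door's upright hinge axis, 104 mm above the counter. Its axes turn with the door: y along the panel from free edge to hinge, -x the door's outer side, z up. Panel 14 mm thick, centred on the axis, 1 to 259 mm from the axis, 12 to 196 mm above the counter; an edge pull stands 9 mm off the outer face, 247 to 257 mm from the axis.
- cabinet: White tabletop steriliser cabinet, fixed, 240 (x) x 260 (y) x 200 mm; origin at the centre of its underside, on the counter. x points from its open front to its back, y to its left (the hinge side), z up. Its front edge is 120 mm in front of the origin. Walls 12 mm thick; the mouth reaches up to 185 mm above the counter.
- tissue_box: Bystander: grey tissue box with a wooden lid, 125 x 165 x 108 mm, origin at the centre of its underside.
- pepper_jar: Bystander: amber pepper jar with a black cap, 60 mm across, 100 mm tall, origin at the centre of its underside.
- tumbler: Bystander: glass tumbler, 68 mm across, 100 mm tall, origin at the centre of its underside.
Things that resemble listed ones, but are neither listed nor needed, are in the scene too. Leave any blue look-alike of the part that bears grate2_mid alone. Leave any yellow look-alike of the part that bears grate1_mid alone.

How it is judged (in metres and radians):
On the way, in this order (a step that is already met when the one before it is completed fails the run):
1. the wire tray is drawn right out (over 165 mm of its 185 mm) (value of joint tray above 0.165 m), for 0.2 s.
2. every grate lies flat on the floor of the wire tray (x of grate0_mid in the frame of tray_mid between -0.085 and 0.085 m and y of grate0_mid in the frame of tray_mid between -0.085 and 0.085 m and z of grate0_mid in the frame of tray_mid between -0.002 and 0.0075 m and angle between the z axis of each of grate0_mid, grate1_mid, grate2_mid, grate3_mid and the z axis of tray_mid, either way round below 0.08 rad and x of grate1_mid in the frame of tray_mid between -0.085 and 0.085 m and y of grate1_mid in the frame of tray_mid between -0.085 and 0.085 m and z of grate1_mid in the frame of tray_mid between -0.002 and 0.0075 m and x of grate2_mid in the frame of tray_mid between -0.085 and 0.085 m and y of grate2_mid in the frame of tray_mid between -0.085 and 0.085 m and z of grate2_mid in the frame of tray_mid between -0.002 and 0.0075 m and x of grate3_mid in the frame of tray_mid between -0.085 and 0.085 m and y of grate3_mid in the frame of tray_mid between -0.085 and 0.085 m and z of grate3_mid in the frame of tray_mid between -0.002 and 0.0075 m), for 0.2 s.
3. the loaded tray is slid in (to within 4 cm of home) (all of step 2 and value of joint tray below 0.04 m), for 0.2 s.
4. the door is shut on its catch (value of joint tray below 0.012 m and value of joint door below 0.02 rad), for 0.2 s.
At the end, for the whole second after the job is handed in: Every grate there is lies flat (within 0.08 rad) directly on the wire tray's floor, none on another or on the rim; the tray is in to within 12 mm and the door is shut on its catch (under 0.02 rad) and still (all of step 2 and all of step 4 and velocity of joint door between -0.05 and 0.05 rad/s); the robot touches nothing.
It fails at once if the tissue box is shoved more than 4 cm or knocked over (distance of tissue_box from where it was at the start of the episode above 0.04 m or angle between tissue_box's own z axis and vertical above 0.5 rad).
It fails at once if the pepper jar is shoved more than 4 cm or knocked over (distance of pepper_jar from where it was at the start of the episode above 0.04 m or angle between pepper_jar's own z axis and vertical above 0.5 rad).
It fails at once if the tumbler is shoved more than 4 cm or knocked over (distance of tumbler from where it was at the start of the episode above 0.04 m or angle between tumbler's own z axis and vertical above 0.5 rad).
Of grate0, grate1, grate2, grate3 only 2 to 4 are there at a start; the rules pass over those that are not, and their reading is None.
At some moment in a run one of grate0, grate1, grate2, grate3 may be knocked a few centimetres aside while the robot is not near it.
Once in a run the grip may slacken for a moment while it holds something.
It also fails if it takes over 210 s, if anything falls off the work surface, if the arm or the gripper's body presses on something with over 40 N, if the wrist force passes 120 N, or if a joint passes its speed limit or range.

## Working session

There is one attempt and no reset: what is moved stays moved. The work goes in short steps, Python scripts to look and compute and a tool call to move; the robot and the scene stay as the last step left them, time stands still between calls to the robot, and variables do not carry over. Pictures are saved under pics/ and viewed, at most 14 in all, crops included, and the job is handed in when it is done.

Besides the shell and the picture viewer there is one more tool, called after "Request:" as a command line: name --argument value ..., lists and objects as JSON in quotes. arm_command: Moves the arm, as the interface text tells. Shift numbers are shares of 0.25 m and turn numbers shares of 180 degrees, none past 1 either way. Its arguments: {"type":"object","properties":{"rows":{"type":"array","items":{"type":"array"}},"grip":{"type":"number"}},"required":["rows"]}

```bash
mkdir -p pics; cat > h.py <<'E'
import numpy as np, cv2
from scipy.spatial.transform import Rotation as R
from bench import arm
def look(n,save=None):
    im,d=arm.get_image(n)
    if save: cv2.imwrite('pics/'+save,im)
    return im,d
def ray(n,u,v):
    c=arm.camera_info(n)
    K=np.array([[c['fx'],0,c['cx']],[0,c['fy'],c['cy']],[0,0,1.]])
    p=cv2.undistortPoints(np.array([[[u,v]]],float),K,np.array([c['k1'],0,0,0.]))[0,0]
    E=np.array(c['extrinsics']); return E, np.array([p[0],p[1],1.])
def pt(n,u,v,d):
    E,r=ray(n,u,v); u,v=int(round(u)),int(round(v))
    w=d[max(v-1,0):v+2,max(u-1,0):u+2]; w=w[w>0]
    if len(w)==0: return None
    return (E@np.append(r*np.median(w),1))[:3]
def atz(n,u,v,z):
    E,r=ray(n,u,v); o=E[:3,3]; k=E[:3,:3]@r; return o+k*(z-o[2])/k[2]
def proj(n,P):
    c=arm.camera_info(n);E=np.array(c['extrinsics'])
    q=np.linalg.inv(E)@np.append(P,1); s=q[:2]/q[2]; s=s*(1+c['k1']*(s@s))
    return np.array([c['fx']*s[0]+c['cx'],c['fy']*s[1]+c['cy']])
def cloud(n,d,step=1):
    c=arm.camera_info(n);K=np.array([[c['fx'],0,c['cx']],[0,c['fy'],c['cy']],[0,0,1.]])
    v,u=np.mgrid[0:400:step,0:640:step]; uv=np.stack([u,v],-1).reshape(-1,1,2).astype(float)
    p=cv2.undistortPoints(uv,K,np.array([c['k1'],0,0,0.]))[:,0]
    z=d[::step,::step].reshape(-1); P=np.c_[p*z[:,None],z,np.ones(len(z))]
    E=np.array(c['extrinsics']); return (P@E.T)[:,:3].reshape(v.shape+(3,)), z.reshape(v.shape)>0
def st():
    s=arm.read_state(); print(round(s['clock'],2),np.round(s['position'],1),np.round(s['ee_rot'],4),np.round(s['contact_force'],1),round(s['gripper_width'],1),round(s['grasp_force'],1)); return s
def go(P,q=None,s=None):
    "tool-frame fraction to reach world P / quat q"
    s=s or arm.read_state(); r=R.from_quat(s['ee_rot'])
    a=r.inv().apply(np.array(P)-s['position'])/250
    w=(r.inv()*R.from_quat(q)).as_rotvec()/np.pi if q is not None else np.zeros(3)
    return np.round(a,4),np.round(w,4)
E
python3 - <<'E'
from h import *
st()
for n in ['side','top']:
    im,d=look(n,n+'0.png'); c=arm.camera_info(n); print(n,c['fx'],c['k1'],np.round(c['extrinsics'],3).tolist())
    for q in ['grate0_mid','tray_mid','drip_tray','door_hinge','cabinet','tissue_box','pepper_jar','tumbler']:
        for r in arm.spot_in(n,q)[:6]:
            p=pt(n,*r['position'],d); print(q,np.round(r['position']),round(r['score'],2),None if p is None else np.round(p))
E
```

```text
0.0 [ 208.7 -588.5  230.2] [-1.695e-01  9.855e-01  1.100e-03 -3.000e-04] [-1.   0.5 -0.6] 85.4 0.0
side 461.2216822702488 -0.05993845551032658 [[-0.685, -0.57, 0.454, 101.991], [-0.729, 0.534, -0.429, 349.907], [0.002, -0.625, -0.781, 917.175], [0.0, 0.0, 0.0, 1.0]]
grate0_mid [414. 171.] 0.66 [ 510. -371.   40.]
tray_mid [256. 276.] 0.93 [568. 101.   1.]
drip_tray [387. 196.] 0.94 [ 501. -258.   41.]
cabinet [196. 217.] 0.64 [647. 161. 201.]
tissue_box [294. 153.] 0.91 [ 717. -148.  108.]
tissue_box [398. 185.] 0.25 [ 506. -306.   41.]
pepper_jar [264. 272.] 0.7 [549.  90.  30.]
pepper_jar [336. 139.] 0.55 [ 703. -280.   76.]
tumbler [400. 122.] 0.73 [ 621. -436.   95.]
tumbler [386. 210.] 0.45 [ 474. -225.   42.]
top 493.7259721012175 -0.02038904091977535 [[-0.014, -0.998, 0.061, 470.73], [-1.0, 0.014, 0.007, -121.598], [-0.008, -0.061, -0.998, 1495.478], [0.0, 0.0, 0.0, 1.0]]
grate0_mid [411. 229.] 0.55 [ 500. -371.   37.]
tray_mid [240. 219.] 0.85 [539. 142.   1.]
drip_tray [380. 228.] 0.79 [ 505. -277.   40.]
drip_tray [410. 227.] 0.2 [ 506. -367.   38.]
door_hinge [174. 230.] 0.94 [504. 301. 138.]
cabinet [231. 151.] 0.77 [710. 129. 201.]
tissue_box [342. 142.] 0.81 [ 747. -169.  106.]
pepper_jar [387. 152.] 0.59 [ 718. -295.   98.]
tumbler [446. 182.] 0.95 [ 641. -485.    5.]
tumbler [230. 149.] 0.62 [715. 133. 201.]
```

```bash
python3 -c "
import cv2,numpy as np
a=cv2.imread('pics/side0.png');b=cv2.imread('pics/top0.png')
print(a.shape)"
```

```text
(400, 640, 3)
```

View pics/top0.png

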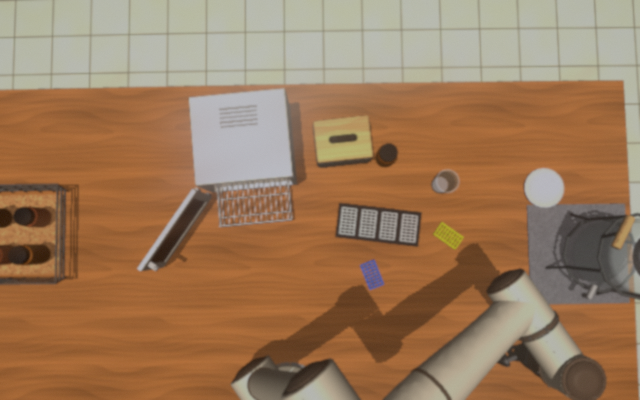

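View pics/side0.png

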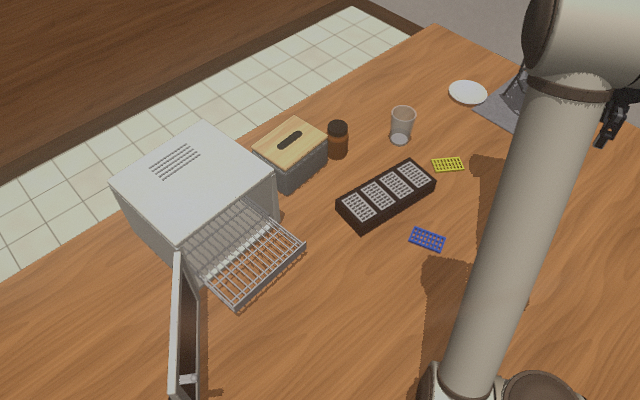

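The top view shows four steel grates in the drip tray (px 380,225), with blue (372,275) and yellow (449,236) decoys on the counter. The cabinet is at (240,137), its tray is part-way out (255,203), and the door is ajar at (175,230).

```bash
cat > fit.py <<'E'
from h import *
for n in ['top','side']:
    im,d=look(n); X,ok=cloud(n,d)
    def rect(m,name):
        P=X[m][:,:2].astype(np.float32)
        k,l=cv2.connectedComponents(m.astype(np.uint8)) if 0 else (0,0)
        r=cv2.minAreaRect(P); print(n,name,len(P),np.round(r[0],1),np.round(r[1],1),round(r[2],2),'z',round(float(np.median(X[m][:,2])),1)); print(np.round(cv2.boxPoints(r)).tolist())
    def box(z0,z1,x0,x1,y0,y1):
        m=ok&(X[...,2]>z0)&(X[...,2]<z1)&(X[...,0]>x0)&(X[...,0]<x1)&(X[...,1]>y0)&(X[...,1]<y1)
        return m
    rect(box(32,52,400,600,-430,-130),'drip')
    rect(box(192,212,500,860,0,300),'cab')
    rect(box(20,62,480,590,0,232),'trayout')
    m=box(45,64,480,600,20,232); rect(m,'front plate')
    rect(box(100,215,380,585,150,400),'door')
    rect(box(98,120,640,850,-260,-80),'tissue')
E
python3 fit.py
```

```text
top drip 2321 [ 515.2 -273.7] [245.7 102.1] 82.51 z 40.7
[[449.0, -389.0], [550.0, -402.0], [582.0, -159.0], [481.0, -145.0]]
top cab 7763 [681.2 149.6] [357.5 299.1] 0.04 z 199.3
[[502.0, 299.0], [503.0, -0.0], [860.0, 0.0], [860.0, 299.0]]
top trayout 493 [559.4 100.9] [ 75.3 196.9] 4.35 z 32.0
[[514.0, 196.0], [529.0, -0.0], [604.0, 6.0], [589.0, 202.0]]
top front plate 107 [532.8 137.8] [218.2  68.7] 71.39 z 56.1
[[465.0, 45.0], [531.0, 23.0], [600.0, 230.0], [535.0, 252.0]]
top door 1116 [485.4 300.7] [ 43.5 232.6] 55.74 z 181.2
[[377.0, 348.0], [569.0, 217.0], [594.0, 253.0], [401.0, 384.0]]
top tissue 2366 [ 759.4 -170.5] [123.9 159.9] 5.22 z 106.9
[[690.0, -97.0], [705.0, -256.0], [828.0, -245.0], [814.0, -85.0]]
side drip 3266 [ 514.3 -274.2] [251.4 105.7] 82.39 z 41.3
[[445.0, -392.0], [550.0, -406.0], [583.0, -157.0], [478.0, -143.0]]
side cab 10437 [680.1 150. ] [359.7 299.9] 0.0 z 200.2
[[500.0, 300.0], [500.0, 0.0], [860.0, 0.0], [860.0, 300.0]]
side trayout 1246 [556.7 100.8] [ 75.6 198.4] 3.09 z 35.1
[[514.0, 198.0], [524.0, -0.0], [600.0, 4.0], [589.0, 202.0]]
side front plate 382 [533. 137.] [220.5  76.2] 68.93 z 54.4
[[458.0, 48.0], [529.0, 20.0], [608.0, 226.0], [537.0, 254.0]]
side door 2551 [484.2 298.6] [ 53.2 233. ] 52.75 z 184.9
[[375.0, 348.0], [561.0, 207.0], [593.0, 249.0], [408.0, 390.0]]
side tissue 2302 [ 757.4 -169.3] [123.6 162.1] 5.31 z 108.1
[[688.0, -94.0], [703.0, -256.0], [826.0, -244.0], [811.0, -83.0]]
```

```bash
cat > fit2.py <<'E'
from h import *
for n in ['top','side']:
    im,d=look(n); X,ok=cloud(n,d)
    m=ok&(abs(X[...,2]-200)<9)&(X[...,0]>520)
    k,l,s,c=cv2.connectedComponentsWithStats(cv2.morphologyEx(m.astype(np.uint8),cv2.MORPH_OPEN,np.ones((5,5))))
    i=l[int(proj(n,[690,140,200])[1]),int(proj(n,[690,140,200])[0])]
    r=cv2.minAreaRect(X[l==i][:,:2].astype(np.float32)); print(n,np.round(r[0],1),np.round(r[1],1),round(r[2],2),np.round(cv2.boxPoints(r)).tolist())
    ang=np.radians(r[2] if r[2]<45 else r[2]-90)
    c0=np.array(r[0]); ex=np.array([np.cos(ang),np.sin(ang)]); ey=np.array([-ex[1],ex[0]])
    L=np.stack([(X[...,:2]-c0)@ex,(X[...,:2]-c0)@ey,X[...,2]],-1)
    f=ok&(L[...,0]<-125)&(L[...,0]>-330)&(abs(L[...,1])<104)&(L[...,2]>18)&(L[...,2]<64)
    P=L[f]; print('yaw',np.degrees(ang),'tray pts',len(P)); h,e=np.histogram(P[:,0],bins=np.arange(-250,-120,6)); print(h.tolist())
    g=P[P[:,2]>46]; print('plate x',np.percentile(g[:,0],[2,10,50,90]),'y',g[:,1].min(),g[:,1].max(),'zmax',np.percentile(g[:,2],95))
E
python3 fit2.py
```

```text
top [750.8 107.1] [242.1 261.2] 4.6 [[620.0, 228.0], [641.0, -33.0], [882.0, -13.0], [861.0, 247.0]]
yaw 4.598101615905762 tray pts 746
[0, 0, 0, 95, 50, 29, 31, 39, 90, 28, 28, 27, 29, 29, 28, 29, 43, 87, 30, 31, 23]
plate x [-228.7714495  -228.50039359 -226.68706521 -224.79553141] y -103.23799629188171 103.97458789221061 zmax 60.60290114143531
side [749.8 107.7] [244.2 261.3] 4.77 [[617.0, 228.0], [639.0, -33.0], [882.0, -12.0], [861.0, 248.0]]
yaw 4.7687530517578125 tray pts 1641
[0, 0, 0, 594, 83, 0, 30, 74, 156, 56, 45, 53, 50, 48, 50, 46, 68, 152, 44, 53, 39]
plate x [-229.58350561 -228.97986847 -227.45239731 -225.09464051] y -103.92098620193576 103.60490461108922 zmax 60.318382973255844
```

```bash
cat >> h.py <<'E'
CAB=(np.array([750.3,107.4]),np.radians(4.7)); DRIP=(np.array([514.8,-274.]),np.radians(-7.55))
def loc(f,x,y,z=0):
    c,a=f; return np.array([c[0]+x*np.cos(a)-y*np.sin(a),c[1]+x*np.sin(a)+y*np.cos(a),z])
def quat(f,t=0):
    "tool y along frame y, tilt t about it (+: tips toward robot)"
    a=f[1]; ex=np.array([np.cos(a),np.sin(a),0]); ey=np.array([-ex[1],ex[0],0])
    return (R.from_rotvec(ey*t)*R.from_matrix(np.c_[-ex,ey,[0,0,-1]])).as_quat()
E
python3 - <<'E'
from h import *
s=st(); q=quat(CAB); print('turn',go(s['position'],q))
# after turn, shifts in tool frame q
r=R.from_quat(q); p=np.array([208.9,-589,231.3])
for P in [loc(CAB,-199,0,120),loc(CAB,-199,0,38),loc(CAB,-290,0,38)]: print(np.round(P),np.round(r.inv().apply(P-p)/250,3)); p=P
E
```

```text
1.1 [ 208.9 -589.   231.3] [-0.1696  0.9855 -0.      0.    ] [0.3 0.1 0.2] 85.3 0.0
turn (array([0., 0., 0.]), array([-0.    ,  0.    ,  0.0824]))
[552.  91. 120.] [-1.591  2.599  0.445]
[552.  91.  38.] [0.    0.    0.328]
[461.  84.  38.] [0.364 0.    0.   ]
```

Request:
arm_command --rows '[[[0,0,0],[0,0,0.0412]],[[0,0,0],[0,0,0.0824]]]' --grip 0

```text
clock: 1.3
position: [208.9, -589.0, 231.3]
ee_rot: [-0.038, 0.999, -0.0, 0.0]
contact_force: [0.7, 0.3, -0.0]
gripper_width: 59.0
grasp_force: 0.0
```

Request:
arm_command --rows '[[[-0.08,0.13,0],[0,0,0]],[[-0.16,0.26,0],[0,0,0]],[[-0.24,0.39,0],[0,0,0]],[[-0.32,0.52,0],[0,0,0]],[[-0.4,0.65,0],[0,0,0]]]'

```text
clock: 1.8
position: [295.7, -417.6, 231.5]
ee_rot: [-0.041, 0.999, -0.0, 0.0]
contact_force: [0.6, 0.5, 0.6]
gripper_width: 0.1
grasp_force: 0.0
```

Request:
arm_command --rows '[[[-0.08,0.13,0],[0,0,0]],[[-0.16,0.26,0],[0,0,0]],[[-0.24,0.39,0],[0,0,0]],[[-0.32,0.52,0],[0,0,0]],[[-0.4,0.65,0],[0,0,0]]]'

```text
clock: 2.3
position: [382.2, -247.3, 231.7]
ee_rot: [-0.041, 0.999, -0.0, 0.0]
contact_force: [0.6, -0.2, 0.6]
gripper_width: -0.1
grasp_force: 0.0
```

Request:
arm_command --rows '[[[-0.08,0.13,0],[0,0,0]],[[-0.16,0.26,0],[0,0,0]],[[-0.24,0.39,0],[0,0,0]],[[-0.32,0.52,0],[0,0,0]],[[-0.4,0.65,0],[0,0,0]]]'

```text
clock: 2.8
position: [468.5, -77.0, 231.7]
ee_rot: [-0.041, 0.999, 0.0, 0.0]
contact_force: [0.5, -0.7, 0.2]
gripper_width: -0.2
grasp_force: 0.0
```

Request:
arm_command --rows '[[[-0.08,0.13,0.09],[0,0,0]],[[-0.16,0.26,0.18],[0,0,0]],[[-0.24,0.39,0.27],[0,0,0]],[[-0.32,0.52,0.36],[0,0,0]],[[-0.391,0.649,0.445],[0,0,0]]]'

```text
clock: 3.3
position: [552.9, 92.6, 119.2]
ee_rot: [-0.041, 0.999, -0.0, 0.0]
contact_force: [-0.2, -0.7, 0.2]
gripper_width: 0.3
grasp_force: 0.0
```

```bash
python3 - <<'E'
from h import *
s=st(); print(loc(CAB,-199,0,38),go(loc(CAB,-199,0,38),quat(CAB)))
E
```

```text
3.3 [552.9  92.6 119.2] [-4.110e-02  9.992e-01 -0.000e+00  2.000e-04] [-0.2 -0.7  0.2] 0.3 0.0
[551.96916002  91.09423678  38.        ] (array([ 0.0042, -0.0059,  0.3249]), array([-0.    ,  0.0001,  0.0001]))
```

Request:
arm_command --rows '[[[0,0,0.12],[0,0,0]],[[0,0,0.24],[0,0,0]],[[0,0,0.32],[0,0,0]],[[0.04,0,0.32],[0,0,0]],[[0.08,0,0.32],[0,0,0]]]'

```text
clock: 3.8
position: [532.4, 89.6, 40.3]
ee_rot: [-0.041, 0.999, 0.0, 0.001]
contact_force: [2.7, 0.4, -1.0]
gripper_width: -0.2
grasp_force: 1.0
```

Request:
arm_command --rows '[[[0.04,0,0],[0,0,0]],[[0.08,0,0],[0,0,0]],[[0.12,0,0],[0,0,0]],[[0.16,0,0],[0,0,0]],[[0.2,0,0],[0,0,0]]]'

```text
clock: 4.3
position: [482.1, 85.6, 40.9]
ee_rot: [-0.041, 0.999, 0.0, 0.001]
contact_force: [2.2, 0.3, 0.5]
gripper_width: -0.1
grasp_force: 0.9
```

Request:
arm_command --rows '[[[0.03,0,0],[0,0,0]],[[0.05,0,0],[0,0,0]],[[0.07,0,0],[0,0,0]],[[0.08,0,0],[0,0,0]]]'

```text
clock: 4.7
position: [464.9, 84.3, 40.4]
ee_rot: [-0.042, 0.999, 0.001, 0.003]
contact_force: [12.6, -5.5, -6.7]
gripper_width: -0.2
grasp_force: 6.1
```

```bash
cat > tr.py <<'E'
from h import *
c0,_=CAB
for n in ['top','side']:
    im,d=look(n); X,ok=cloud(n,d)
    ex=np.array([np.cos(CAB[1]),np.sin(CAB[1])]); ey=np.array([-ex[1],ex[0]])
    L=np.stack([(X[...,:2]-c0)@ex,(X[...,:2]-c0)@ey,X[...,2]],-1)
    f=ok&(L[...,0]<-125)&(L[...,0]>-330)&(abs(L[...,1])<104)&(abs(L[...,1])>45)&(L[...,2]>48)&(L[...,2]<64)
    g=L[f]; print(n,len(g),np.percentile(g[:,0],[2,10,50,90]))
E
python3 tr.py; python3 -c "
from h import *
st()"
```

```text
top 30 [-300.96359895 -300.65401946 -298.77103533 -220.09988614]
side 38 [-301.86647473 -301.34411886 -300.29942975 -299.16947029]
4.8 [464.9  84.3  40.4] [-4.160e-02  9.991e-01  6.000e-04  2.700e-03] [ 7.3 -3.1 -2.4] 0.2 3.8
```

Request:
arm_command --rows '[[[-0.06,0,0],[0,0,0]],[[-0.06,0,-0.2],[0,0,0]],[[-0.06,0,-0.36],[0,0,0]]]'

```text
clock: 5.1
position: [476.2, 84.2, 129.1]
ee_rot: [-0.041, 0.999, -0.002, -0.003]
contact_force: [2.3, 0.0, -0.3]
gripper_width: -0.1
grasp_force: 0.0
```

```bash
python3 - <<'E'
from h import *
s=st(); q=quat(DRIP); print('turn',go(s['position'],q))
r=R.from_quat(q); p=s['position']
for P in [loc(DRIP,26,90,75),loc(DRIP,26,90,32)]: print(np.round(P),np.round(r.inv().apply(P-p)/250,4)); p=P
E
```

```text
5.1 [476.2  84.2 129.1] [-0.0407  0.9992 -0.0017 -0.0034] [ 2.3  0.  -0.3] -0.1 0.0
turn (array([0., 0., 0.]), array([-0.0012, -0.0021,  0.0679]))
[ 552. -188.   75.] [-0.4452 -1.0401  0.2163]
[ 552. -188.   32.] [0.    0.    0.172]
```

Request:
arm_command --rows '[[[0,0,0],[0,0,0.034]],[[0,0,0],[0,0,0.0679]]]'

```text
clock: 5.3
position: [476.8, 84.8, 130.6]
ee_rot: [0.068, 0.998, 0.0, -0.0]
contact_force: [0.1, 0.2, -0.3]
gripper_width: 0.4
grasp_force: 0.0
```

Request:
arm_command --rows '[[[-0.09,-0.2,0],[0,0,0]],[[-0.18,-0.4,0],[0,0,0]],[[-0.27,-0.6,0],[0,0,0]],[[-0.36,-0.78,0.05],[0,0,0]],[[-0.445,-0.96,0.1],[0,0,0]]]'

```text
clock: 5.8
position: [550.6, -153.3, 108.4]
ee_rot: [0.066, 0.998, 0.0, -0.001]
contact_force: [1.2, 0.4, 0.0]
gripper_width: 0.1
grasp_force: 0.0
```

Request:
arm_command --rows '[[[0,-0.08,0.116],[0,0,0]],[[0,-0.08,0.116],[0,0,0]]]'

```text
clock: 6.0
position: [543.8, -173.5, 75.0]
ee_rot: [0.069, 0.998, 0.001, -0.006]
contact_force: [-0.6, 0.3, 0.0]
gripper_width: 0.1
grasp_force: 0.0
```

```bash
python3 - <<'E'
from h import *
s=st(); q=quat(DRIP); print(go(loc(DRIP,26,90,32),q))
E
```

```text
6.0 [ 543.8 -173.5   75. ] [ 6.880e-02  9.976e-01  5.000e-04 -5.900e-03] [-0.6  0.3  0. ] 0.1 0.0
(array([-0.0442, -0.0535,  0.1714]), array([ 0.0001, -0.0038, -0.0019]))
```

Request:
arm_command --rows '[[[-0.044,-0.0535,0.04],[0,0,-0.002]],[[-0.044,-0.0535,0.08],[0,0,-0.002]]]'

```text
clock: 6.2
position: [558.1, -186.5, 59.9]
ee_rot: [0.063, 0.998, -0.0, 0.0]
contact_force: [-0.2, 0.5, 0.4]
gripper_width: 0.4
grasp_force: 0.0
```

```bash
python3 - <<'E'
from h import *
s=st(); q=quat(DRIP); print(go(loc(DRIP,26,90,32),q))
E
```

```text
6.2 [ 558.1 -186.5   59.9] [ 6.28e-02  9.98e-01 -2.00e-04  1.00e-04] [-0.2  0.5  0.4] 0.4 0.0
(array([ 0.022 , -0.0094,  0.1115]), array([-0.0001,  0.0001,  0.0019]))
```

Request:
arm_command --rows '[[[0.022,-0.009,0.03],[0,0,0.002]],[[0.022,-0.009,0.06],[0,0,0.002]],[[0.022,-0.009,0.085],[0,0,0.002]],[[0.022,-0.009,0.11],[0,0,0.002]],[[0.022,-0.009,0.13],[0,0,0.002]]]'

```text
clock: 6.7
position: [552.8, -187.4, 27.8]
ee_rot: [0.065, 0.998, -0.0, 0.001]
contact_force: [0.7, -0.4, 6.8]
gripper_width: 0.0
grasp_force: 2.9
```

Request:
arm_command --rows '[[[0,0,0.02],[0,0,0]],[[0,0,0.03],[0,0,0]]]'

```text
clock: 6.9
position: [556.7, -188.2, 23.1]
ee_rot: [0.064, 0.998, -0.001, 0.005]
contact_force: [1.9, 0.8, 14.5]
gripper_width: -0.3
grasp_force: 6.4
```

```bash
python3 - <<'E'
from h import *
s=st(); c,a=DRIP; v=np.array(s['position'][:2])-c; print(v@[np.cos(a),np.sin(a)],v@[-np.sin(a),np.cos(a)])
im,d=look('side'); cv2.imwrite('pics/s1.png',cv2.resize(im[140:260,310:470],None,fx=4,fy=4))
E
```

```text
6.9 [ 556.7 -188.2   23.1] [ 6.420e-02  9.979e-01 -9.000e-04  5.100e-03] [ 1.9  0.8 14.5] -0.3 6.4
30.28253056763591 90.54393683614957
```

View pics/s1.png

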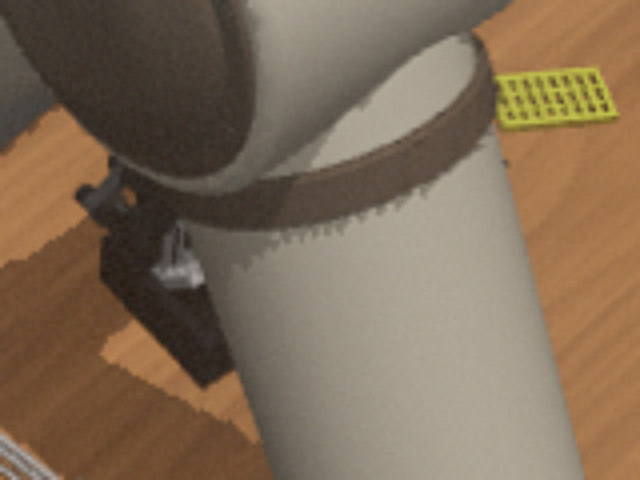

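Request:
arm_command --rows '[[[0,0,-0.1],[0,0,0]],[[0,0,-0.25],[0,0,0]],[[0.1,0.15,-0.3],[0,0.04,0]],[[0.2,0.3,-0.3],[0,0.08,0]],[[0.25,0.48,-0.3],[0,0.12,0]]]' --grip 0.7

```text
clock: 7.45
position: [504.3, -59.6, 96.8]
ee_rot: [0.065, 0.98, 0.013, -0.188]
contact_force: [1.4, -0.6, -0.2]
gripper_width: 59.8
grasp_force: 0.0
```

Request:
arm_command --rows '[[[0,0.1,0],[0,0.04,0]]]'

```text
clock: 7.55
position: [508.2, -32.8, 96.6]
ee_rot: [0.062, 0.966, 0.017, -0.25]
contact_force: [1.5, -0.4, -0.6]
gripper_width: 60.0
grasp_force: 0.0
```

```bash
cat > gr.py <<'E'
from h import *
# local drip-frame view of wells: per well, near-edge highest points
c0,a=DRIP; ex=np.array([np.cos(a),np.sin(a)]); ey=np.array([-ex[1],ex[0]])
for n in ['top','side']:
    im,d=look(n,n+'_g.png'); X,ok=cloud(n,d)
    L=np.stack([(X[...,:2]-c0)@ex,(X[...,:2]-c0)@ey,X[...,2]],-1)
    for w,yc in enumerate([-90,-30,30,90]):
        f=ok&(abs(L[...,1]-yc)<20)&(L[...,0]>-60)&(L[...,0]<45)&(L[...,2]<85)
        g=L[f]; o=[]
        for x in range(-50,45,8):
            k=g[(g[:,0]>=x)&(g[:,0]<x+8)]; o.append(round(float(np.median(k[:,2]))) if len(k)>2 else None)
        print(n,w,o)
E
python3 gr.py; python3 -c "
from h import *
st()"
```

```text
top 0 [42, 39, 40, 38, 39, 37, 37, 40, 38, 37, 38, 42]
top 1 [41, 40, 40, 38, 22, 38, 39, 38, 37, 38, 37, 40]
top 2 [41, 40, 38, 33, 36, 38, 39, 39, 34, 37, 33, 39]
top 3 [41, 34, 3, 63, 62, 53, 44, 34, 25, 15, 6, 22]
side 0 [40, 42, 41, 42, 41, 41, 41, 41, 40, 41, 41, 42]
side 1 [42, 42, 41, 41, 41, 41, 41, 41, 40, 38, None, None]
side 2 [42, 42, 42, None, None, None, None, None, None, None, None, None]
side 3 [None, None, None, None, None, None, None, None, None, None, None, None]
7.65 [510.8 -32.8  92.6] [ 0.0619  0.9662  0.016  -0.2496] [-0.7 -0.  -0.1] 60.0 0.0
```

```bash
cat > plan.py <<'E'
from h import *
import sys
# usage: plan.py name,args... prints tool-frame chain of shifts from current measured pose (first: turn)
def chain(pts,q):
    s=st(); r=R.from_quat(q); p=np.array(s['position'])
    print('turn',go(p,q)[1], 'pre-turn shift to first', go(pts[0])[0])
    for P in pts: print(np.round(P,1),np.round(r.inv().apply(np.array(P)-p)/250,4)); p=np.array(P)
E
python3 - <<'E'
from plan import *
t=.75;z=np.array([-np.sin(t),-np.cos(t)])
T=np.array([-22,49]); S=T-60*z
chain([loc(DRIP,S[0],90,S[1]),loc(DRIP,T[0],90,T[1])],quat(DRIP,t))
E
```

```text
7.65 [510.8 -32.8  92.6] [ 0.0619  0.9662  0.016  -0.2496] [-0.7 -0.  -0.1] 60.0 0.0
turn [-0.0007  0.0778  0.001 ] pre-turn shift to first [-0.1882 -0.595  -0.1058]
[ 545.4 -187.3   92.9] [-0.1587 -0.5942 -0.1497]
[ 504.8 -181.9   49. ] [ 0.   -0.    0.24]
```

Request:
arm_command --rows '[[[-0.05,-0.15,-0.06],[0,0.04,0]],[[-0.1,-0.3,-0.106],[0,0.0778,0]],[[-0.15,-0.45,-0.106],[0,0.0778,0]],[[-0.188,-0.595,-0.106],[0,0.0778,0]],[[-0.188,-0.595,-0.106],[0,0.0778,0]]]'

```text
clock: 8.15
position: [541.6, -194.8, 93.7]
ee_rot: [0.064, 0.928, 0.025, -0.365]
contact_force: [-1.3, -0.6, 0.9]
gripper_width: 59.9
grasp_force: 0.0
```

```bash
cat > g.py <<'E'
from plan import *
import sys
w=int(sys.argv[1]); y=[-90,-30,30,90][w]; q=quat(DRIP,.75)
print(go(loc(DRIP,-22,y,49),q)); st()
E
python3 g.py 3
```

```text
(array([-0.0098,  0.0314,  0.2349]), array([ 0.001 ,  0.0003, -0.0016]))
8.15 [ 541.6 -194.8   93.7] [ 0.0642  0.9285  0.0246 -0.365 ] [-1.3 -0.6  0.9] 59.9 0.0
```

Request:
arm_command --rows '[[[-0.01,0.031,0.06],[0,0,0]],[[-0.01,0.031,0.13],[0,0,0]],[[-0.01,0.031,0.19],[0,0,0]],[[-0.01,0.031,0.235],[0,0,0]],[[-0.01,0.031,0.235],[0,0,0]]]'

```text
clock: 8.65
position: [504.6, -177.2, 50.3]
ee_rot: [0.061, 0.929, 0.024, -0.365]
contact_force: [-0.1, 1.2, 0.4]
gripper_width: 59.8
grasp_force: 0.0
```

Request:
arm_command --rows '[[[0,0,0],[0,0,0]],[[0,0,0],[0,0,0]],[[0,0,0],[0,0,0]],[[0,0,0],[0,0,0]]]' --grip 0.4

```text
clock: 9.05
position: [506.0, -180.0, 52.6]
ee_rot: [0.061, 0.929, 0.022, -0.365]
contact_force: [-3.1, -7.7, 2.8]
gripper_width: 43.8
grasp_force: 60.9
```

```bash
python3 g.py 3
```

```text
(array([-0.0071, -0.008 ,  0.0132]), array([-0.0012,  0.0006, -0.0005]))
9.05 [ 506.  -180.    52.6] [ 0.0613  0.9289  0.0221 -0.3647] [-3.1 -7.7  2.8] 43.8 60.9
```

```bash
cat > pl.py <<'E'
from plan import *
import sys
# pl.py x y [lean]: tray-frame target of centre; prints lift, carry, lower
x,y=map(float,sys.argv[1:3]); lean=float(sys.argv[3]) if len(sys.argv)>3 else .865
s=st(); p=np.array(s['position']); r0=R.from_quat(s['ee_rot']); q=quat(CAB,.75-lean)
A=loc(CAB,-201+x-28,y,110)
print('lift70',np.round(r0.inv().apply([0,0,70])/250,4))
d=(A-p-[0,0,70]); print('carry',np.round(r0.inv().apply(d)/250,4),'turn',np.round((r0.inv()*R.from_quat(q)).as_rotvec()/np.pi,4))
print('now->above',go(A,q)); print('now->down31',go([A[0],A[1],31],q))
E
python3 pl.py 48 45
```

```text
9.05 [ 506.  -180.    52.6] [ 0.0613  0.9289  0.0221 -0.3647] [-3.1 -7.7  2.8] 43.8 60.9
lift70 [ 0.1904 -0.0011 -0.2053]
carry [-0.0851  1.2904 -0.0166] turn [ 0.0205 -0.2738 -0.0667]
now->above (array([ 0.1054,  1.2894, -0.2219]), array([ 0.0205, -0.2738, -0.0667]))
now->down31 (array([-0.1095,  1.2906,  0.0097]), array([ 0.0205, -0.2738, -0.0667]))
```

Request:
arm_command --rows '[[[0.05,0,-0.05],[0,0,0]],[[0.1,0,-0.1],[0,0,0]],[[0.15,0,-0.15],[0,0,0]],[[0.19,0,-0.205],[0,0,0]],[[0.19,0.0,-0.205],[0,0,0]]]'

```text
clock: 9.55
position: [508.1, -177.5, 123.9]
ee_rot: [0.061, 0.93, 0.024, -0.361]
contact_force: [0.1, -0.0, -1.6]
gripper_width: 44.2
grasp_force: 61.7
```

Request:
arm_command --rows '[[[0,0.15,0],[0.002,-0.02,-0.005]],[[0,0.33,0],[0.005,-0.06,-0.015]],[[-0.02,0.5,0],[0.007,-0.1,-0.025]],[[-0.04,0.68,0],[0.01,-0.14,-0.035]],[[-0.06,0.85,0],[0.013,-0.18,-0.045]]]'

```text
clock: 10.05
position: [545.5, 34.2, 111.2]
ee_rot: [-0.008, 0.996, 0.013, -0.086]
contact_force: [0.2, 1.1, -1.5]
gripper_width: 44.7
grasp_force: 42.7
```

```bash
python3 pl.py 48 45
```

```text
10.05 [545.5  34.2 111.2] [-0.0078  0.9962  0.0134 -0.086 ] [ 0.2  1.1 -1.5] 44.7 42.7
lift70 [ 0.0479  0.0078 -0.2758]
carry [-0.1377  0.4036  0.2766] turn [ 0.0096 -0.091  -0.0217]
now->above (array([-0.0897,  0.4114,  0.0009]), array([ 0.0096, -0.091 , -0.0217]))
now->down31 (array([-0.1438,  0.4026,  0.3121]), array([ 0.0096, -0.091 , -0.0217]))
```

Request:
arm_command --rows '[[[-0.04,0.15,0],[0.003,-0.03,-0.007]],[[-0.07,0.3,0],[0.006,-0.06,-0.015]],[[-0.09,0.41,0],[0.0096,-0.091,-0.0217]],[[-0.09,0.41,0],[0.0096,-0.091,-0.0217]],[[-0.09,0.41,0],[0.0096,-0.091,-0.0217]]]'

```text
clock: 10.55
position: [564.6, 135.3, 109.1]
ee_rot: [-0.041, 0.998, 0.001, 0.053]
contact_force: [-0.3, -0.5, -1.2]
gripper_width: 44.3
grasp_force: 64.1
```

```bash
python3 pl.py 48 45;python3 - <<'E'
from h import *
im,d=look('side'); cv2.imwrite('pics/s2.png',cv2.resize(im[160:340,150:350],None,fx=4,fy=3.3))
E
```

```text
10.55 [564.6 135.3 109.1] [-0.0411  0.9977  0.0014  0.0531] [-0.3 -0.5 -1.2] 44.3 64.1
lift70 [-0.0297 -0.0004 -0.2784]
carry [0.0221 0.0085 0.2755] turn [-0.0005 -0.0027  0.0002]
now->above (array([-0.0076,  0.0081, -0.003 ]), array([-0.0005, -0.0027,  0.0002]))
now->down31 (array([0.0259, 0.0085, 0.3112]), array([-0.0005, -0.0027,  0.0002]))
```

View pics/s2.png

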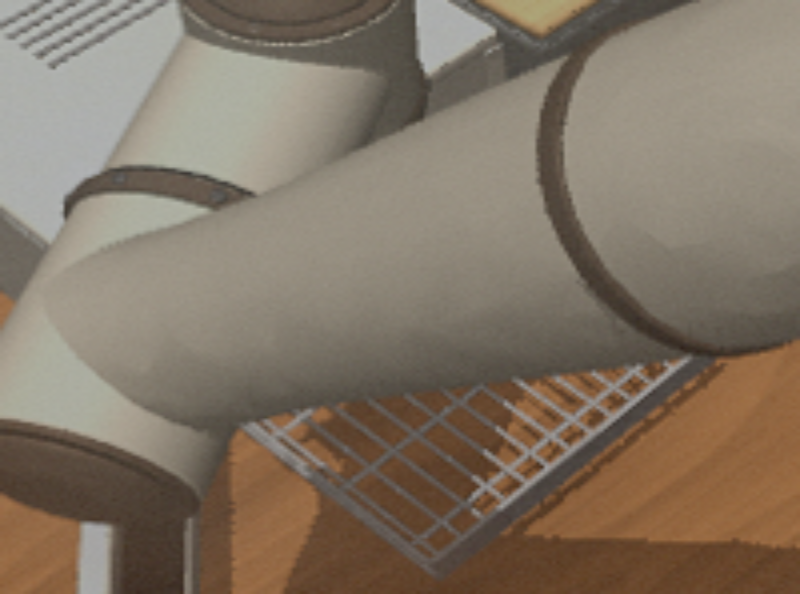

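Request:
arm_command --rows '[[[-0.003,0.008,0.09],[0,0,0]],[[0.01,0.008,0.18],[0,0,0]],[[0.02,0.008,0.25],[0,0,0]],[[0.025,0.008,0.28],[0,0,0]],[[0.026,0.008,0.295],[0,0,0]]]'

```text
clock: 11.1
position: [567.4, 135.5, 34.4]
ee_rot: [-0.039, 0.998, 0.001, 0.053]
contact_force: [-0.6, -0.1, -0.5]
gripper_width: 44.2
grasp_force: 64.2
```

Request:
arm_command --rows '[[[0,0,0.016],[0,0,0]],[[0,0,0.016],[0,0,0]]]'

```text
clock: 11.3
position: [568.2, 136.4, 31.5]
ee_rot: [-0.04, 0.998, 0.002, 0.054]
contact_force: [-0.6, 1.3, -0.8]
gripper_width: 43.8
grasp_force: 64.2
```

Request:
arm_command --rows '[[[0,0,0.012],[0,0,0]],[[0,0,0.012],[0,0,0]]]'

```text
clock: 11.5
position: [570.1, 137.0, 30.8]
ee_rot: [-0.041, 0.998, 0.002, 0.056]
contact_force: [0.3, -3.4, 4.4]
gripper_width: 43.9
grasp_force: 68.2
```

Request:
arm_command --rows '[[[0,0,0.012],[0,0,0]],[[0,0,0.012],[0,0,0]]]'

```text
clock: 11.7
position: [572.7, 137.3, 30.6]
ee_rot: [-0.041, 0.997, 0.003, 0.059]
contact_force: [0.9, -7.5, 16.6]
gripper_width: 44.1
grasp_force: 74.2
```

Request:
arm_command --rows '[[[0,0,-0.014],[0,0,0]],[[0,0,-0.014],[0,0,0]],[[0,0,-0.014],[0,0,0]]]' --grip 0.75

```text
clock: 12.0
position: [567.9, 136.7, 29.0]
ee_rot: [-0.04, 0.998, 0.002, 0.054]
contact_force: [0.0, -0.6, -0.0]
gripper_width: 63.5
grasp_force: 0.0
```

Request:
arm_command --rows '[[[0,0,-0.08],[0,0,0]],[[0,0,-0.2],[0,0,0]],[[0,0,-0.35],[0,0,0]]]'

```text
clock: 12.3
position: [557.2, 135.5, 114.7]
ee_rot: [-0.04, 0.998, 0.0, 0.052]
contact_force: [-0.1, 1.1, 0.2]
gripper_width: 64.0
grasp_force: 0.0
```

Request:
arm_command --rows '[[[0.05,-0.18,0],[0,0.02,0.015]],[[0.06,-0.36,0],[0,0.03,0.03]],[[0.06,-0.54,0],[0,0.037,0.045]],[[0.06,-0.72,0],[0,0.037,0.06]],[[0.06,-0.9,0],[0,0.037,0.068]]]' --grip 0

```text
clock: 12.8
position: [561.6, -91.0, 113.9]
ee_rot: [0.067, 0.998, 0.005, -0.005]
contact_force: [-0.7, 0.6, -0.7]
gripper_width: 0.1
grasp_force: 0.0
```

Request:
arm_command --rows '[[[0,0,0],[0,0,0]],[[0,0,0],[0,0,0]]]'

```text
clock: 13.0
position: [561.3, -90.5, 113.7]
ee_rot: [0.067, 0.998, 0.005, -0.005]
contact_force: [-0.7, 0.5, -0.3]
gripper_width: -0.1
grasp_force: 0.0
```

```bash
cat > pr.py <<'E'
from plan import *
import sys
w=int(sys.argv[1]); y=[-90,-30,30,90][w]; q=quat(DRIP)
print('above',go(loc(DRIP,26,y,60),q)); st()
E
cat > trayview.py <<'E'
from h import *
c0,a=CAB; ex=np.array([np.cos(a),np.sin(a)]); ey=np.array([-ex[1],ex[0]])
for n in ['top','side']:
    im,d=look(n,n+'_t.png'); X,ok=cloud(n,d)
    L=np.stack([(X[...,:2]-c0)@ex+201,(X[...,:2]-c0)@ey,X[...,2]],-1)
    f=ok&(abs(L[...,1])<100)&(L[...,0]>-94)&(L[...,0]<100)&(L[...,2]>35.5)&(L[...,2]<60)
    m=cv2.morphologyEx(f.astype(np.uint8),cv2.MORPH_CLOSE,np.ones((3,3))); k,l,s,c=cv2.connectedComponentsWithStats(m)
    for i in range(1,k):
        if s[i,4]>60:
            P=L[(l==i)&f]; r=cv2.minAreaRect(P[:,:2].astype(np.float32)); print(n,len(P),np.round(r[0]),np.round(r[1]),round(r[2]),'z med',np.round(np.percentile(P[:,2],[5,50,95]),1))
E
python3 pr.py 2; python3 trayview.py
```

```text
above (array([-0.0204, -0.634 ,  0.2088]), array([ 0.0029, -0.0033, -0.001 ]))
13.0 [561.3 -90.5 113.7] [ 0.0674  0.9977  0.0049 -0.0049] [-0.7  0.5 -0.3] -0.1 0.0
side 545 [53. 43.] [51. 83.] 89 z med [35.9 38.5 41.2]
```

Request:
arm_command --rows '[[[0,-0.2,0.05],[0,0,0]],[[-0.01,-0.4,0.1],[0,-0.003,0]],[[-0.02,-0.6,0.15],[0.003,-0.003,0]],[[-0.02,-0.634,0.2],[0.003,-0.003,0]],[[-0.02,-0.634,0.209],[0.003,-0.003,0]]]'

```text
clock: 13.6
position: [543.9, -246.8, 58.5]
ee_rot: [0.067, 0.998, 0.0, -0.002]
contact_force: [-0.1, 0.2, -0.8]
gripper_width: -0.0
grasp_force: 0.0
```

Request:
arm_command --rows '[[[0,0,0.03],[0,0,0]],[[0,0,0.06],[0,0,0]],[[0,0,0.09],[0,0,0]],[[0,0,0.12],[0,0,0]]]'

```text
clock: 14.0
position: [545.7, -245.7, 30.4]
ee_rot: [0.066, 0.998, -0.0, 0.0]
contact_force: [0.8, -0.3, 0.1]
gripper_width: 0.1
grasp_force: 0.0
```

Request:
arm_command --rows '[[[0,0,0.02],[0,0,0]],[[0,0,0.035],[0,0,0]],[[0,0,0.045],[0,0,0]]]'

```text
clock: 14.3
position: [549.0, -247.4, 22.7]
ee_rot: [0.065, 0.998, -0.001, 0.004]
contact_force: [-1.1, 4.0, 24.4]
gripper_width: -0.2
grasp_force: 10.8
```

Request:
arm_command --rows '[[[0,0,-0.1],[0,0,0]],[[0,0,-0.26],[0,0,0]],[[0,0,-0.34],[0,0.047,0]],[[0.03,0,-0.34],[0,0.094,0]],[[0.03,0,-0.34],[0,0.141,0]]]' --grip 0.7

```text
clock: 14.8
position: [538.3, -245.8, 107.2]
ee_rot: [0.065, 0.974, 0.014, -0.218]
contact_force: [0.9, -0.9, -0.1]
gripper_width: 60.1
grasp_force: 0.0
```

Request:
arm_command --rows '[[[0,0,0],[0,0.047,0]],[[0,0,0],[0,0.097,0]],[[0,0,0],[0,0.097,0]]]'

```text
clock: 15.1
position: [537.7, -244.9, 97.4]
ee_rot: [0.062, 0.927, 0.025, -0.368]
contact_force: [-1.6, -0.2, -1.1]
gripper_width: 59.8
grasp_force: 0.0
```

```bash
python3 g.py 2; python3 gr.py
```

```text
(array([-0.0139, -0.0079,  0.2532]), array([ 0.0005, -0.002 , -0.    ]))
15.1 [ 537.7 -244.9   97.4] [ 0.0615  0.9273  0.025  -0.3683] [-1.6 -0.2 -1.1] 59.8 0.0
top 0 [42, 40, 36, 37, 39, 37, 38, 37, 39, 36, 40, 41]
top 1 [41, 40, 37, 37, 7, 38, 38, 37, 39, 38, 39, 41]
top 2 [41, 32, 4, 63, 64, 54, 44, 35, 25, 15, 4, 25]
top 3 [42, 34, 3, 5, 5, 3, 27, 4, 4, 4, 4, 15]
side 0 [41, 42, 41, 41, 41, 40, 41, 41, 42, 41, 41, 42]
side 1 [41, 41, 40, 41, 41, 40, 41, 41, 40, 41, 40, 41]
side 2 [42, 40, None, 69, 64, 58, None, None, None, None, None, None]
side 3 [None, None, None, None, None, None, None, None, None, None, None, None]
```

Same lean as before. Grasp.

Request:
arm_command --rows '[[[-0.014,-0.008,0.06],[0,-0.002,0]],[[-0.014,-0.008,0.13],[0,-0.002,0]],[[-0.014,-0.008,0.2],[0,-0.002,0]],[[-0.014,-0.008,0.253],[0,-0.002,0]],[[-0.014,-0.008,0.253],[0,-0.002,0]]]'

```text
clock: 15.7
position: [496.0, -242.2, 56.9]
ee_rot: [0.062, 0.931, 0.024, -0.359]
contact_force: [0.4, 0.9, -0.0]
gripper_width: 59.7
grasp_force: 0.0
```

Request:
arm_command --rows '[[[0,0,0],[0,0,0]],[[0,0,0],[0,0,0]],[[0,0,0],[0,0,0]]]' --grip 0.4

```text
clock: 16.0
position: [498.3, -242.8, 57.3]
ee_rot: [0.062, 0.931, 0.023, -0.359]
contact_force: [0.3, 0.9, 4.7]
gripper_width: 44.1
grasp_force: 61.2
```

Request:
arm_command --rows '[[[0.05,0,-0.05],[0,0,0]],[[0.1,0,-0.1],[0,0,0]],[[0.15,0,-0.15],[0,0,0]],[[0.19,0,-0.205],[0,0,0]],[[0.19,0.0,-0.205],[0,0,0]]]'

```text
clock: 16.5
position: [498.6, -242.9, 128.8]
ee_rot: [0.062, 0.932, 0.023, -0.357]
contact_force: [-0.1, 0.5, -0.4]
gripper_width: 43.6
grasp_force: 61.1
```

```bash
python3 pl.py 48 -45
```

```text
16.5 [ 498.6 -242.9  128.8] [ 0.0619  0.9319  0.023  -0.3566] [-0.1  0.5 -0.4] 43.6 61.1
lift70 [ 0.1869 -0.0003 -0.2085]
carry [-0.3433  1.1922  0.1673] turn [ 0.0209 -0.2682 -0.0671]
now->above (array([-0.1564,  1.1919, -0.0412]), array([ 0.0209, -0.2682, -0.0671]))
now->down31 (array([-0.3673,  1.1923,  0.1941]), array([ 0.0209, -0.2682, -0.0671]))
```

Request:
arm_command --rows '[[[-0.03,0.17,0],[0.004,-0.04,-0.01]],[[-0.06,0.35,0],[0.008,-0.08,-0.02]],[[-0.09,0.53,-0.01],[0.012,-0.12,-0.03]],[[-0.11,0.72,-0.02],[0.015,-0.16,-0.04]],[[-0.13,0.9,-0.03],[0.018,-0.2,-0.05]]]'

```text
clock: 17.0
position: [556.3, -21.1, 109.7]
ee_rot: [-0.016, 0.999, 0.006, -0.051]
contact_force: [0.3, 0.5, -1.1]
gripper_width: 43.6
grasp_force: 61.3
```

Request:
arm_command --rows '[[[0,0,0],[0,0,0]]]'

```text
clock: 17.1
position: [553.9, -18.6, 110.2]
ee_rot: [-0.019, 0.998, 0.006, -0.052]
contact_force: [0.9, 0.4, -0.7]
gripper_width: 43.8
grasp_force: 61.4
```

```bash
python3 pl.py 48 -45
```

```text
17.1 [553.9 -18.6 110.2] [-0.0193  0.9984  0.0059 -0.0524] [ 0.9  0.4 -0.7] 43.8 61.4
lift70 [ 0.0293  0.0039 -0.2784]
carry [-0.1181  0.258   0.2735] turn [ 0.0043 -0.0698 -0.0141]
now->above (array([-0.0889,  0.2619, -0.0049]), array([ 0.0043, -0.0698, -0.0141]))
now->down31 (array([-0.1219,  0.2575,  0.3093]), array([ 0.0043, -0.0698, -0.0141]))
```

Request:
arm_command --rows '[[[-0.05,0.13,0],[0.002,-0.035,-0.007]],[[-0.09,0.262,0],[0.004,-0.07,-0.014]],[[-0.1,0.26,0.12],[0.004,-0.07,-0.014]],[[-0.115,0.26,0.22],[0.004,-0.07,-0.014]],[[-0.12,0.258,0.27],[0.004,-0.07,-0.014]]]'

```text
clock: 17.6
position: [574.1, 42.4, 37.2]
ee_rot: [-0.037, 0.998, 0.001, 0.054]
contact_force: [0.1, -1.0, -1.2]
gripper_width: 43.6
grasp_force: 61.5
```

Request:
arm_command --rows '[[[0,0,0.006],[0,0,0]],[[0,0,0.01],[0,0,0]]]'

```text
clock: 17.8
position: [576.5, 42.5, 36.9]
ee_rot: [-0.037, 0.998, 0.002, 0.056]
contact_force: [0.4, 0.1, -0.3]
gripper_width: 43.6
grasp_force: 61.5
```

```bash
python3 pl.py 48 -45
```

```text
17.8 [576.5  42.5  36.9] [-0.0372  0.9977  0.0018  0.056 ] [ 0.4  0.1 -0.3] 43.6 61.5
lift70 [-3.130e-02 -2.000e-04 -2.782e-01]
carry [ 0.0086  0.0215 -0.0133] turn [-0.0005 -0.0009 -0.0024]
now->above (array([-0.0227,  0.0213, -0.2916]), array([-0.0005, -0.0009, -0.0024]))
now->down31 (array([0.0126, 0.0215, 0.0224]), array([-0.0005, -0.0009, -0.0024]))
```

Request:
arm_command --rows '[[[0.012,0.021,0.012],[0,0,0]],[[0.012,0.021,0.02],[0,0,0]]]'

```text
clock: 18.0
position: [573.7, 48.3, 32.3]
ee_rot: [-0.037, 0.998, 0.002, 0.057]
contact_force: [-0.9, -0.3, -0.4]
gripper_width: 43.8
grasp_force: 61.5
```

Request:
arm_command --rows '[[[0,0,0.012],[0,0,0]],[[0,0,0.012],[0,0,0]]]'

```text
clock: 18.2
position: [576.2, 48.5, 30.9]
ee_rot: [-0.038, 0.998, 0.002, 0.059]
contact_force: [-0.3, -0.9, 5.1]
gripper_width: 43.8
grasp_force: 65.0
```

Request:
arm_command --rows '[[[0,0,-0.006],[0,0,0]],[[0,0,-0.006],[0,0,0]],[[0,0,-0.006],[0,0,0]]]' --grip 0.75

```text
clock: 18.5
position: [573.7, 48.0, 30.3]
ee_rot: [-0.037, 0.998, 0.002, 0.056]
contact_force: [-1.2, -0.4, -0.0]
gripper_width: 64.2
grasp_force: 0.0
```

Request:
arm_command --rows '[[[0,0,-0.08],[0,0,0]],[[0,0,-0.2],[0,0,0]],[[0,0,-0.35],[0,0,0]]]'

```text
clock: 18.8
position: [562.7, 46.8, 116.4]
ee_rot: [-0.037, 0.998, 0.001, 0.054]
contact_force: [1.1, -0.9, 0.1]
gripper_width: 64.2
grasp_force: 0.0
```

Request:
arm_command --rows '[[[0.05,-0.18,0],[0,0.02,0.015]],[[0.06,-0.36,0],[0,0.03,0.03]],[[0.06,-0.54,0],[0,0.037,0.045]],[[0.06,-0.72,0],[0,0.037,0.06]],[[0.06,-0.9,0],[0,0.037,0.068]]]' --grip 0

```text
clock: 19.3
position: [565.8, -179.9, 115.3]
ee_rot: [0.07, 0.998, 0.006, -0.002]
contact_force: [1.3, 1.2, -1.0]
gripper_width: 0.0
grasp_force: 0.0
```

Request:
arm_command --rows '[[[0,0,0],[0,0,0]],[[0,0,0],[0,0,0]]]'

```text
clock: 19.5
position: [565.3, -179.3, 114.9]
ee_rot: [0.07, 0.997, 0.006, -0.003]
contact_force: [-0.2, 0.2, 0.1]
gripper_width: -0.1
grasp_force: 0.0
```

```bash
python3 pr.py 1; python3 trayview.py
```

```text
above (array([ 0.0405, -0.525 ,  0.2136]), array([ 0.0037, -0.002 , -0.0029]))
19.5 [ 565.3 -179.3  114.9] [ 0.0704  0.9975  0.006  -0.0027] [-0.2  0.2  0.1] -0.1 0.0
top 249 [56. 44.] [63. 84.] 83 z med [35.9 38.9 43.8]
side 497 [ 53. -42.] [84. 48.] 1 z med [36.  38.4 41.3]
side 538 [55. 46.] [48. 82.] 87 z med [36.  38.4 41.1]
side 363 [-91.   0.] [199.  17.] 87 z med [37.6 53.5 59. ]
```

Both lie flat at about (54, ±44). Next is well 1.

Request:
arm_command --rows '[[[0.02,-0.19,0.05],[0,0,0]],[[0.03,-0.38,0.1],[0,-0.002,0]],[[0.04,-0.525,0.15],[0.0037,-0.002,-0.003]],[[0.04,-0.525,0.2],[0.0037,-0.002,-0.003]],[[0.04,-0.525,0.213],[0.0037,-0.002,-0.003]]]'

```text
clock: 20.1
position: [536.7, -305.0, 59.1]
ee_rot: [0.064, 0.998, 0.0, -0.001]
contact_force: [-0.6, 0.8, 0.4]
gripper_width: 0.0
grasp_force: 0.0
```

Request:
arm_command --rows '[[[0,0,0.03],[0,0,0]],[[0,0,0.06],[0,0,0]],[[0,0,0.09],[0,0,0]],[[0,0,0.12],[0,0,0]]]'

```text
clock: 20.5
position: [538.2, -305.5, 30.6]
ee_rot: [0.064, 0.998, -0.0, 0.001]
contact_force: [0.6, -0.5, 1.2]
gripper_width: -0.1
grasp_force: 0.0
```

Request:
arm_command --rows '[[[0,0,0.02],[0,0,0]],[[0,0,0.035],[0,0,0]],[[0,0,0.045],[0,0,0]]]'

```text
clock: 20.8
position: [541.2, -307.3, 22.6]
ee_rot: [0.063, 0.998, -0.002, 0.004]
contact_force: [-1.8, 3.9, 20.9]
gripper_width: -0.1
grasp_force: 10.2
```

Request:
arm_command --rows '[[[0,0,-0.1],[0,0,0]],[[0,0,-0.26],[0,0,0]],[[0,0,-0.34],[0,0.047,0]],[[0.03,0,-0.34],[0,0.094,0]],[[0.03,0,-0.34],[0,0.141,0]]]' --grip 0.7

```text
clock: 21.3
position: [530.6, -305.5, 107.4]
ee_rot: [0.063, 0.974, 0.014, -0.219]
contact_force: [0.3, 0.1, -0.4]
gripper_width: 59.8
grasp_force: 0.0
```

Request:
arm_command --rows '[[[0,0,0],[0,0.047,0]],[[0,0,0],[0,0.097,0]],[[0,0,0],[0,0.097,0]],[[0,0,0],[0,0.097,0]]]'

```text
clock: 21.7
position: [530.0, -305.0, 102.0]
ee_rot: [0.06, 0.929, 0.024, -0.365]
contact_force: [-1.3, 0.1, -0.3]
gripper_width: 59.8
grasp_force: 0.0
```

```bash
python3 g.py 1; python3 gr.py
```

```text
(array([-0.0239, -0.0045,  0.2675]), array([-0.0006,  0.0002,  0.0007]))
21.7 [ 530. -305.  102.] [ 0.0599  0.9287  0.0237 -0.3652] [-1.3  0.1 -0.3] 59.8 0.0
top 0 [41, 40, 39, 38, 38, 37, 39, 39, 38, 36, 38, 41]
top 1 [41, 34, 3, 63, 64, 55, 45, 35, 24, 15, 5, 30]
top 2 [41, 34, 4, 4, 4, 4, 31, 3, 4, 3, 4, 22]
top 3 [41, 33, 4, 4, 4, 4, 30, 6, 3, 5, 4, 28]
side 0 [40, 42, 42, 41, 40, 41, 42, 41, 41, 41, 41, 42]
side 1 [42, 41, None, 68, 9, 16, 21, 38, 24, None, None, 40]
side 2 [None, None, None, None, None, None, None, None, None, None, None, None]
side 3 [None, None, None, None, None, None, None, None, None, None, None, None]
```

Request:
arm_command --rows '[[[-0.024,-0.0045,0.06],[0,0,0]],[[-0.024,-0.0045,0.13],[0,0,0]],[[-0.024,-0.0045,0.2],[0,0,0]],[[-0.024,-0.0045,0.262],[0,0,0]],[[-0.024,-0.0045,0.262],[0,0,0]]]'

```text
clock: 22.3
position: [488.6, -301.0, 54.0]
ee_rot: [0.061, 0.929, 0.024, -0.363]
contact_force: [-0.2, -0.0, 0.9]
gripper_width: 59.8
grasp_force: 0.0
```

Request:
arm_command --rows '[[[0,0,0],[0,0,0]],[[0,0,0],[0,0,0]],[[0,0,0],[0,0,0]]]' --grip 0.4

```text
clock: 22.6
position: [491.1, -301.8, 54.6]
ee_rot: [0.06, 0.93, 0.023, -0.363]
contact_force: [-0.2, 0.6, 6.4]
gripper_width: 43.9
grasp_force: 61.8
```

Request:
arm_command --rows '[[[0.05,0,-0.05],[0,0,0]],[[0.1,0,-0.1],[0,0,0]],[[0.15,0,-0.15],[0,0,0]],[[0.19,0,-0.205],[0,0,0]],[[0.19,0.0,-0.205],[0,0,0]]]'

```text
clock: 23.1
position: [491.9, -301.8, 125.8]
ee_rot: [0.06, 0.931, 0.022, -0.361]
contact_force: [0.3, -0.3, -1.3]
gripper_width: 44.2
grasp_force: 61.3
```

```bash
python3 pl.py -48 45
```

```text
23.1 [ 491.9 -301.8  125.8] [ 0.0601  0.9305  0.0223 -0.3606] [ 0.3 -0.3 -1.3] 44.2 61.3
lift70 [ 0.1886 -0.0005 -0.2069]
carry [-0.0031  1.701   0.4571] turn [ 0.0206 -0.2709 -0.0659]
now->above (array([0.1855, 1.7005, 0.2502]), array([ 0.0206, -0.2709, -0.0659]))
now->down31 (array([-0.0274,  1.701 ,  0.4837]), array([ 0.0206, -0.2709, -0.0659]))
```

Request:
arm_command --rows '[[[0.02,0.18,0.02],[0.003,-0.03,-0.007]],[[0.04,0.37,0.04],[0.006,-0.06,-0.015]],[[0.06,0.56,0.06],[0.01,-0.1,-0.025]],[[0.08,0.75,0.08],[0.013,-0.14,-0.035]],[[0.1,0.94,0.1],[0.016,-0.18,-0.045]]]'

```text
clock: 23.6
position: [485.7, -61.6, 121.3]
ee_rot: [-0.01, 0.996, 0.008, -0.086]
contact_force: [2.0, 0.3, -0.3]
gripper_width: 43.9
grasp_force: 61.3
```

Request:
arm_command --rows '[[[0,0.18,0],[0,-0.03,-0.005]],[[0,0.36,0],[0.002,-0.06,-0.01]],[[0,0.54,0],[0.004,-0.09,-0.02]],[[0,0.6,0],[0.004,-0.09,-0.02]],[[0,0.6,0],[0.004,-0.09,-0.02]]]'

```text
clock: 24.1
position: [481.8, 88.3, 123.9]
ee_rot: [-0.043, 0.998, 0.006, 0.052]
contact_force: [0.7, -0.9, -0.3]
gripper_width: 44.2
grasp_force: 61.4
```

```bash
python3 pl.py -44 45
```

```text
24.1 [481.8  88.3 123.9] [-0.0425  0.9977  0.0061  0.0524] [ 0.7 -0.9 -0.3] 44.2 61.4
lift70 [-0.0294  0.0021 -0.2784]
carry [0.0499 0.1657 0.3333] turn [ 0.0025 -0.0031  0.0009]
now->above (array([0.0205, 0.1678, 0.0549]), array([ 0.0025, -0.0031,  0.0009]))
now->down31 (array([0.0537, 0.1654, 0.3691]), array([ 0.0025, -0.0031,  0.0009]))
```

Request:
arm_command --rows '[[[0.02,0.167,0.03],[0.0025,-0.003,0]],[[0.02,0.167,0.05],[0.0025,-0.003,0]],[[0.035,0.167,0.18],[0.0025,-0.003,0]],[[0.045,0.166,0.28],[0.0025,-0.003,0]],[[0.052,0.166,0.34],[0.0025,-0.003,0]]]'

```text
clock: 24.6
position: [474.5, 126.2, 35.9]
ee_rot: [-0.039, 0.998, 0.001, 0.055]
contact_force: [0.3, -0.6, -1.5]
gripper_width: 43.9
grasp_force: 61.6
```

Request:
arm_command --rows '[[[0,0,0.01],[0,0,0]],[[0,0,0.02],[0,0,0]],[[0,0,0.02],[0,0,0]]]'

```text
clock: 24.9
position: [476.6, 127.8, 33.4]
ee_rot: [-0.04, 0.998, 0.002, 0.058]
contact_force: [-0.0, 0.6, 0.1]
gripper_width: 44.3
grasp_force: 61.5
```

```bash
python3 pl.py -44 45
```

```text
24.9 [476.6 127.8  33.4] [-0.0396  0.9976  0.0023  0.0576] [-0.   0.6  0.1] 44.3 61.5
lift70 [-0.0322  0.     -0.2781]
carry [ 0.0045  0.0088 -0.027 ] turn [-0.0001  0.0001 -0.0008]
now->above (array([-0.0277,  0.0088, -0.3052]), array([-0.0001,  0.0001, -0.0008]))
now->down31 (array([0.0086, 0.0088, 0.0087]), array([-0.0001,  0.0001, -0.0008]))
```

Request:
arm_command --rows '[[[0.006,0.008,0.01],[0,0,0]],[[0.006,0.008,0.018],[0,0,0]]]'

```text
clock: 25.1
position: [476.4, 130.7, 30.4]
ee_rot: [-0.041, 0.997, 0.003, 0.059]
contact_force: [-1.5, -5.0, 21.7]
gripper_width: 44.1
grasp_force: 73.9
```

Request:
arm_command --rows '[[[0,0,0.006],[0,0,0]],[[0,0,0.006],[0,0,0]]]'

```text
clock: 25.3
position: [477.8, 130.9, 30.5]
ee_rot: [-0.041, 0.997, 0.003, 0.06]
contact_force: [-0.2, -7.0, 19.3]
gripper_width: 44.4
grasp_force: 72.3
```

Request:
arm_command --rows '[[[0,0,-0.014],[0,0,0]],[[0,0,-0.014],[0,0,0]],[[0,0,-0.014],[0,0,0]]]' --grip 0.75

```text
clock: 25.6
position: [474.5, 130.2, 30.5]
ee_rot: [-0.04, 0.998, 0.002, 0.057]
contact_force: [0.4, 0.1, -0.0]
gripper_width: 64.0
grasp_force: 0.0
```

Request:
arm_command --rows '[[[-0.01,0,-0.08],[0,0,0]],[[-0.02,0,-0.2],[0,0,0]],[[-0.03,0,-0.35],[0,0,0]]]'

```text
clock: 25.9
position: [470.9, 129.3, 117.4]
ee_rot: [-0.04, 0.998, 0.001, 0.055]
contact_force: [1.1, 0.9, 0.3]
gripper_width: 64.2
grasp_force: 0.0
```

Request:
arm_command --rows '[[[-0.02,-0.19,0],[0,0.02,0.015]],[[-0.05,-0.38,0],[0,0.03,0.03]],[[-0.08,-0.57,0],[0,0.037,0.045]],[[-0.11,-0.76,0],[0,0.037,0.06]],[[-0.14,-0.95,0],[0,0.037,0.068]]]' --grip 0

```text
clock: 26.4
position: [525.9, -105.8, 121.7]
ee_rot: [0.067, 0.998, 0.006, -0.002]
contact_force: [0.8, 1.4, -0.4]
gripper_width: -0.2
grasp_force: 0.0
```

Request:
arm_command --rows '[[[-0.03,-0.19,0],[0,0,0]],[[-0.05,-0.38,0],[0,0,0]],[[-0.07,-0.57,0],[0,0,0]],[[-0.07,-0.57,0],[0,0,0]],[[-0.07,-0.57,0],[0,0,0]]]'

```text
clock: 26.9
position: [523.4, -248.6, 119.4]
ee_rot: [0.068, 0.998, 0.006, -0.002]
contact_force: [0.5, 0.1, -0.9]
gripper_width: 0.1
grasp_force: 0.0
```

```bash
python3 pr.py 0; python3 trayview.py
```

```text
above (array([-0.0864, -0.4678,  0.2315]), array([ 0.0038, -0.0017, -0.0012]))
26.9 [ 523.4 -248.6  119.4] [ 0.0678  0.9977  0.0061 -0.0023] [ 0.5  0.1 -0.9] 0.1 0.0
top 226 [ 54. -41.] [84. 51.] 1 z med [35.7 38.4 43.3]
top 246 [57. 40.] [54. 81.] 85 z med [35.8 38.3 42.9]
top 318 [-45.   7.] [185.  93.] 90 z med [35.9 39.5 58.1]
side 509 [ 56. -40.] [82. 51.] 0 z med [36.  38.5 41.4]
side 526 [57. 45.] [47. 83.] 89 z med [36.  38.3 41.3]
side 1104 [-44.  -0.] [199.  99.] 89 z med [36.4 40.2 58.6]
```

Request:
arm_command --rows '[[[-0.04,-0.19,0.05],[0,0,0]],[[-0.07,-0.38,0.1],[0,-0.002,0]],[[-0.086,-0.468,0.15],[0.0037,-0.002,-0.001]],[[-0.086,-0.468,0.22],[0.0037,-0.002,-0.001]],[[-0.086,-0.468,0.232],[0.0037,-0.002,-0.001]]]'

```text
clock: 27.5
position: [528.7, -364.1, 58.5]
ee_rot: [0.065, 0.998, 0.001, -0.001]
contact_force: [-0.3, 0.5, 0.3]
gripper_width: 0.2
grasp_force: 0.0
```

Request:
arm_command --rows '[[[0,0,0.03],[0,0,0]],[[0,0,0.06],[0,0,0]],[[0,0,0.09],[0,0,0]],[[0,0,0.12],[0,0,0]]]'

```text
clock: 27.9
position: [530.4, -365.4, 31.1]
ee_rot: [0.064, 0.998, -0.0, 0.002]
contact_force: [0.3, -0.1, 0.1]
gripper_width: -0.1
grasp_force: 0.0
```

Request:
arm_command --rows '[[[0,0,0.02],[0,0,0]],[[0,0,0.035],[0,0,0]],[[0,0,0.045],[0,0,0]]]'

```text
clock: 28.2
position: [533.4, -367.2, 22.7]
ee_rot: [0.064, 0.998, -0.002, 0.005]
contact_force: [-0.6, 2.9, 17.4]
gripper_width: 0.3
grasp_force: 8.4
```

Request:
arm_command --rows '[[[0,0,-0.1],[0,0,0]],[[0,0,-0.26],[0,0,0]],[[0,0,-0.34],[0,0.047,0]],[[0.03,0,-0.34],[0,0.094,0]],[[0.03,0,-0.34],[0,0.141,0]]]' --grip 0.7

```text
clock: 28.7
position: [522.5, -365.2, 107.7]
ee_rot: [0.064, 0.974, 0.014, -0.218]
contact_force: [0.5, 0.2, -1.0]
gripper_width: 59.9
grasp_force: 0.0
```

Request:
arm_command --rows '[[[0,0,0],[0,0.047,0]],[[0,0,0],[0,0.097,0]],[[0,0,0],[0,0.097,0]],[[0,0,0],[0,0.097,0]]]'

```text
clock: 29.1
position: [522.1, -364.6, 102.1]
ee_rot: [0.06, 0.929, 0.024, -0.364]
contact_force: [-0.1, 0.8, 0.5]
gripper_width: 59.9
grasp_force: 0.0
```

```bash
python3 g.py 0; python3 gr.py
```

```text
(array([-0.0239, -0.0044,  0.2677]), array([-0.0003,  0.0007,  0.0007]))
29.1 [ 522.1 -364.6  102.1] [ 0.0601  0.9289  0.024  -0.3645] [-0.1  0.8  0.5] 59.9 0.0
top 0 [40, 35, 4, 8, 62, 54, 46, 35, 23, 16, 6, 27]
top 1 [42, 34, 4, 4, 3, 4, 30, 4, 4, 5, 3, 25]
top 2 [41, 32, 4, 3, 5, 5, 30, 5, 5, 5, 4, 20]
top 3 [None, None, None, None, None, None, None, None, None, None, None, None]
side 0 [41, 40, None, 69, 7, 7, 24, 36, 27, 18, 8, 30]
side 1 [41, 40, None, None, None, None, None, None, None, None, None, None]
side 2 [None, None, None, None, None, None, None, None, None, None, None, None]
side 3 [None, None, None, None, None, 34, 27, None, None, 5, 5, 28]
```

Request:
arm_command --rows '[[[-0.024,-0.0045,0.06],[0,0,0]],[[-0.024,-0.0045,0.13],[0,0,0]],[[-0.024,-0.0045,0.2],[0,0,0]],[[-0.024,-0.0045,0.264],[0,0,0]],[[-0.024,-0.0045,0.264],[0,0,0]]]'

```text
clock: 29.7
position: [480.3, -360.6, 53.8]
ee_rot: [0.061, 0.93, 0.024, -0.363]
contact_force: [0.4, 0.8, 0.0]
gripper_width: 60.0
grasp_force: 0.0
```

Request:
arm_command --rows '[[[0,0,0],[0,0,0]],[[0,0,0],[0,0,0]],[[0,0,0],[0,0,0]]]' --grip 0.4

```text
clock: 30.0
position: [482.8, -361.4, 54.5]
ee_rot: [0.06, 0.93, 0.023, -0.362]
contact_force: [-0.4, 0.3, 5.4]
gripper_width: 43.9
grasp_force: 61.7
```

Request:
arm_command --rows '[[[0.05,0,-0.05],[0,0,0]],[[0.1,0,-0.1],[0,0,0]],[[0.15,0,-0.15],[0,0,0]],[[0.19,0,-0.205],[0,0,0]],[[0.19,0.0,-0.205],[0,0,0]]]'

```text
clock: 30.5
position: [483.6, -361.4, 125.7]
ee_rot: [0.061, 0.931, 0.022, -0.36]
contact_force: [1.1, 0.6, -0.8]
gripper_width: 44.3
grasp_force: 61.2
```

Request:
arm_command --rows '[[[0.02,0.18,0.02],[0.003,-0.03,-0.007]],[[0.04,0.37,0.04],[0.006,-0.06,-0.015]],[[0.06,0.56,0.06],[0.01,-0.1,-0.025]],[[0.08,0.75,0.08],[0.013,-0.14,-0.035]],[[0.1,0.94,0.1],[0.016,-0.18,-0.045]]]'

```text
clock: 31.0
position: [477.6, -121.2, 121.1]
ee_rot: [-0.01, 0.996, 0.008, -0.085]
contact_force: [2.1, 1.1, -0.9]
gripper_width: 43.9
grasp_force: 61.4
```

Request:
arm_command --rows '[[[0,0.18,0],[0,-0.03,-0.005]],[[0,0.36,0],[0.002,-0.06,-0.01]],[[0,0.45,0],[0.004,-0.09,-0.02]],[[0,0.45,0],[0.004,-0.09,-0.02]],[[0,0.45,0],[0.004,-0.09,-0.02]]]'

```text
clock: 31.5
position: [474.7, -10.2, 122.9]
ee_rot: [-0.041, 0.998, 0.006, 0.053]
contact_force: [1.3, -0.4, -0.8]
gripper_width: 43.9
grasp_force: 61.5
```

```bash
python3 pl.py -44 -45
```

```text
31.5 [474.7 -10.2 122.9] [-0.0407  0.9978  0.0058  0.0528] [ 1.3 -0.4 -0.8] 43.9 61.5
lift70 [-0.0297  0.002  -0.2784]
carry [-0.0095  0.1961  0.336 ] turn [ 0.0023 -0.0028 -0.0003]
now->above (array([-0.0391,  0.1982,  0.0576]), array([ 0.0023, -0.0028, -0.0003]))
now->down31 (array([-0.0057,  0.1959,  0.3718]), array([ 0.0023, -0.0028, -0.0003]))
```

Request:
arm_command --rows '[[[-0.039,0.19,0.03],[0.0023,-0.003,0]],[[-0.039,0.197,0.05],[0.0023,-0.003,0]],[[-0.03,0.197,0.05],[0.0023,-0.003,0]]]'

```text
clock: 31.8
position: [480.7, 39.4, 110.5]
ee_rot: [-0.04, 0.998, 0.002, 0.057]
contact_force: [-0.2, -0.2, -1.9]
gripper_width: 44.1
grasp_force: 61.7
```

```bash
python3 pl.py -44 -45; python3 - <<'E'
from h import *
im,d=look('side'); cv2.imwrite('pics/s3.png',cv2.resize(im[160:340,150:350],None,fx=4,fy=3.3))
E
```

```text
31.8 [480.7  39.4 110.5] [-0.0397  0.9976  0.002   0.0569] [-0.2 -0.2 -1.9] 44.1 61.7
lift70 [-3.180e-02 -1.000e-04 -2.782e-01]
carry [0.027  0.003  0.2806] turn [-0.0003 -0.0004 -0.0008]
now->above (array([-0.0048,  0.0029,  0.0024]), array([-0.0003, -0.0004, -0.0008]))
now->down31 (array([0.0311, 0.0031, 0.3164]), array([-0.0003, -0.0004, -0.0008]))
```

View pics/s3.png

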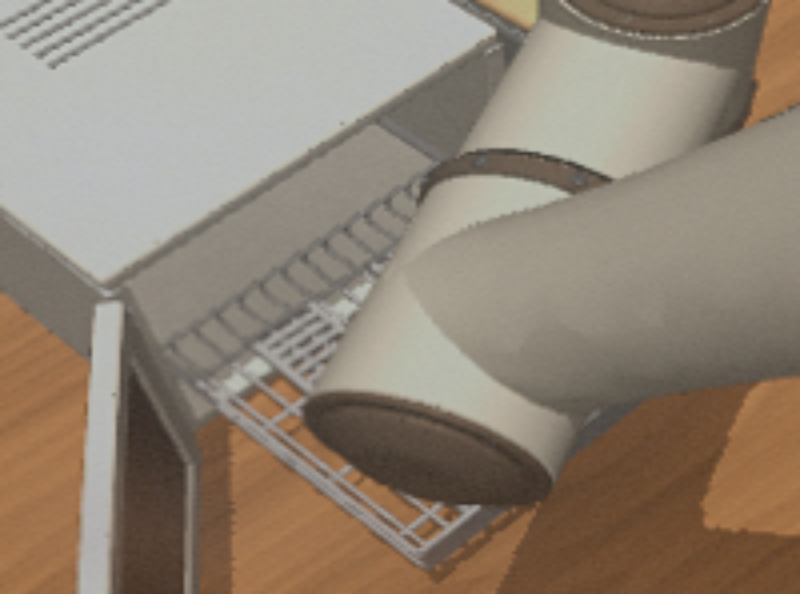

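The far-left grate shows at the tray's rear (px 320,345 in the crop). The other grates are hidden by the wrist. Lowering the last one.

Request:
arm_command --rows '[[[0.01,0.003,0.1],[0,0,0]],[[0.018,0.003,0.19],[0,0,0]],[[0.026,0.003,0.26],[0,0,0]],[[0.03,0.003,0.3],[0,0,0]],[[0.03,0.003,0.31],[0,0,0]]]'

```text
clock: 32.35
position: [481.1, 38.4, 32.2]
ee_rot: [-0.038, 0.998, 0.002, 0.056]
contact_force: [-0.8, -0.3, -1.0]
gripper_width: 44.1
grasp_force: 61.7
```

Request:
arm_command --rows '[[[0,0,0.01],[0,0,0]],[[0,0,0.016],[0,0,0]]]'

```text
clock: 32.55
position: [483.1, 39.5, 30.6]
ee_rot: [-0.039, 0.998, 0.002, 0.059]
contact_force: [-1.6, -5.4, 12.3]
gripper_width: 44.3
grasp_force: 69.3
```

Request:
arm_command --rows '[[[0,0,-0.01],[0,0,0]],[[0,0,-0.01],[0,0,0]],[[0,0,-0.01],[0,0,0]]]' --grip 0.75

```text
clock: 32.85
position: [482.3, 40.3, 32.6]
ee_rot: [-0.04, 0.997, 0.003, 0.059]
contact_force: [0.7, -0.0, -0.1]
gripper_width: 64.2
grasp_force: 0.0
```

Request:
arm_command --rows '[[[-0.01,0,-0.08],[0,0,0]],[[-0.02,0,-0.2],[0,0,0]],[[-0.03,0,-0.35],[0,0,0]]]'

```text
clock: 33.15
position: [478.3, 39.7, 119.8]
ee_rot: [-0.04, 0.998, 0.002, 0.056]
contact_force: [1.0, 0.4, 0.5]
gripper_width: 63.9
grasp_force: 0.0
```

Request:
arm_command --rows '[[[0.02,-0.19,0],[0,0.02,0]],[[0.04,-0.38,0],[0,0.037,0]],[[0.06,-0.57,0],[0,0.037,0]],[[0.08,-0.76,0],[0,0.037,0]],[[0.1,-0.9,0],[0,0.037,0]]]' --grip 0

```text
clock: 33.65
position: [472.2, -188.6, 116.9]
ee_rot: [-0.039, 0.999, -0.0, 0.0]
contact_force: [0.2, 0.0, -0.3]
gripper_width: -0.3
grasp_force: 0.0
```

```bash
python3 trayview.py; python3 - <<'E'
import cv2
im=cv2.imread('pics/side_t.png'); cv2.imwrite('pics/s4.png',cv2.resize(im[180:340,150:350],None,fx=4,fy=3.7))
E
```

```text
top 235 [ 53. -43.] [49. 90.] 87 z med [35.8 38.5 42.7]
top 246 [59. 43.] [58. 81.] 90 z med [35.9 38.5 43.2]
top 267 [-45.  53.] [84. 90.] 90 z med [35.9 39.3 57.3]
side 515 [ 58. -43.] [84. 48.] 1 z med [35.9 38.4 41.3]
side 539 [58. 44.] [50. 82.] 89 z med [35.9 38.4 41.4]
side 1624 [-46.  -1.] [199.  93.] 89 z med [36.2 39.5 57.9]
```

View pics/s4.png

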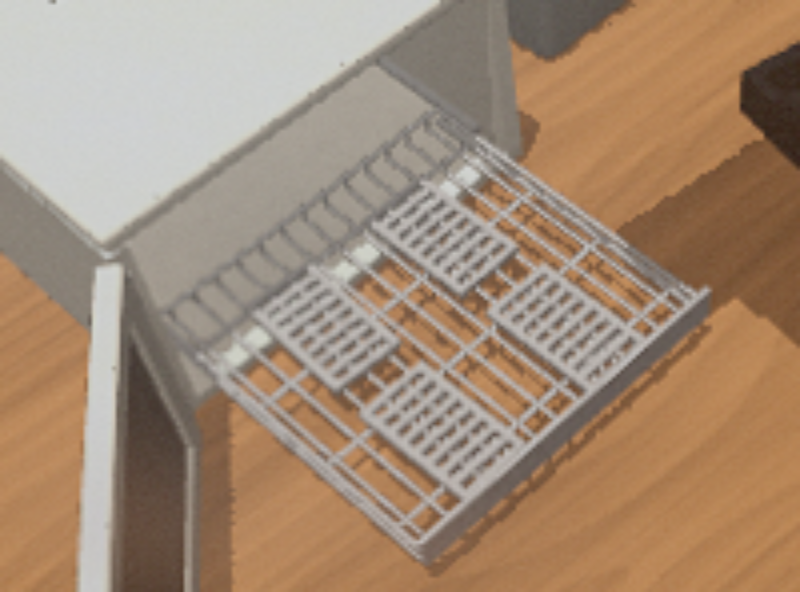

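All four grates lie flat, two by two (px 450,235 / 330,330 / 565,325 / 440,430 in the crop). Next I push the tray in.

```bash
python3 - <<'E'
from plan import *
chain([loc(CAB,-345,0,117),loc(CAB,-345,0,43)],quat(CAB,0))
E
python3 - <<'E'
# door pose
from h import *
n='side'
for n in ['top','side']:
    im,d=look(n); X,ok=cloud(n,d)
    H=loc(CAB,-127,123)
    m=ok&(X[...,2]>184)&(X[...,2]<212)&(X[...,0]>340)&(X[...,0]<605)&(X[...,1]>200)&(X[...,1]<420)
    P=X[m]; r=cv2.minAreaRect(P[:,:2].astype(np.float32)); print(n,len(P),np.round(r[0]),np.round(r[1]),round(r[2],1),np.round(cv2.boxPoints(r)).tolist())
E
```

```text
33.75 [ 471.7 -189.6  116.6] [-3.700e-02  9.993e-01 -1.000e-04 -2.000e-04] [-0.1  0.5  0.1] -0.2 0.0
turn [-0.     -0.0001 -0.0025] pre-turn shift to first [ 0.1809  1.0911 -0.0017]
[406.5  79.1 117. ] [ 0.1722  1.0925 -0.0017]
[406.5  79.1  43. ] [0.    0.    0.296]
top 585 [496. 294.] [ 42. 255.] 55.3 [[379.0, 349.0], [589.0, 204.0], [613.0, 239.0], [403.0, 384.0]]
side 1405 [498. 297.] [ 40. 255.] 57.9 [[380.0, 348.0], [596.0, 212.0], [617.0, 247.0], [401.0, 382.0]]
```

Request:
arm_command --rows '[[[0.04,0.19,0],[0,0,0]],[[0.08,0.38,0],[0,0,0]],[[0.12,0.57,0],[0,0,0]],[[0.16,0.76,0],[0,0,0]],[[0.18,0.93,0],[0,0,0]]]'

```text
clock: 34.35
position: [407.4, 44.6, 117.2]
ee_rot: [-0.041, 0.999, 0.0, 0.0]
contact_force: [2.0, 0.0, -0.6]
gripper_width: 0.3
grasp_force: 0.0
```

Request:
arm_command --rows '[[[0,0.16,0.05],[0,0,0]],[[0,0.16,0.15],[0,0,0]],[[0,0.16,0.25],[0,0,0]],[[0,0.16,0.296],[0,0,0]],[[0,0.16,0.296],[0,0,0]]]'

```text
clock: 34.85
position: [404.3, 82.3, 41.7]
ee_rot: [-0.041, 0.999, -0.001, -0.002]
contact_force: [-0.8, 0.1, 0.9]
gripper_width: -0.2
grasp_force: 0.0
```

```bash
python3 - <<'E'
from plan import *
s=st(); print(go(loc(CAB,-345,0,43),quat(CAB,0)))
E
```

```text
34.85 [404.3  82.3  41.7] [-4.100e-02  9.992e-01 -9.000e-04 -1.800e-03] [-0.8  0.1  0.9] -0.2 0.0
(array([-0.0076, -0.0132, -0.0053]), array([-0.0005, -0.0012, -0.    ]))
```

Request:
arm_command --rows '[[[-0.05,-0.013,0],[0,-0.02,0]],[[-0.09,-0.013,0],[0,-0.04,0]],[[-0.12,-0.013,0],[0,-0.06,0]],[[-0.15,-0.013,0],[0,-0.08,0]],[[-0.18,-0.013,0],[0,-0.1,0]]]'

```text
clock: 35.35
position: [451.6, 85.1, 64.7]
ee_rot: [-0.036, 0.991, -0.007, 0.126]
contact_force: [1.5, -0.9, 0.2]
gripper_width: 0.3
grasp_force: 0.0
```

```bash
cat > pu.py <<'E'
from plan import *
import sys
x,z,t=map(float,sys.argv[1:4]); s=st()
c,a=CAB; v=np.array(s['position'][:2])-c; print('loc x',v@[np.cos(a),np.sin(a)],'tilt',go(s['position'],quat(CAB,0))[1])
print(go(loc(CAB,x,0,z),quat(CAB,t)))
E
python3 pu.py -210 42 -.5
```

```text
35.35 [451.6  85.1  64.7] [-0.0363  0.9913 -0.0073  0.1263] [ 1.5 -0.9  0.2] 0.3 0.0
loc x -299.5533255062642 tilt [-0.008   0.0804 -0.0028]
(array([-0.3242, -0.0025,  0.1776]), array([-0.0084, -0.0788, -0.0007]))
```

```bash
python3 pu.py -345 75 0; python3 tr.py; python3 trayview.py
```

```text
35.35 [451.6  85.1  64.7] [-0.0363  0.9913 -0.0073  0.1263] [ 1.5 -0.9  0.2] 0.3 0.0
loc x -299.5533255062642 tilt [-0.008   0.0804 -0.0028]
(array([ 0.1657, -0.012 , -0.085 ]), array([-0.008 ,  0.0804, -0.0028]))
top 55 [-291.17042443 -290.82656939 -289.32653116 -287.62501507]
side 110 [-292.05488059 -291.54898277 -290.50834569 -288.0372383 ]
top 236 [ 57. -42.] [80. 49.] 1 z med [35.8 38.5 43.1]
top 247 [59. 41.] [54. 80.] 87 z med [35.8 38.4 42.7]
top 283 [-40.  58.] [99. 81.] 0 z med [35.8 38.9 56.8]
top 280 [-46. -52.] [91. 88.] 90 z med [35.9 39.2 56.5]
side 503 [ 57. -41.] [52. 83.] 87 z med [36.  38.5 41.3]
side 533 [58. 46.] [47. 82.] 89 z med [35.9 38.2 41.2]
side 126 [-20. -42.] [35. 45.] 0 z med [36.  38.9 41.4]
side 722 [-45.  61.] [73. 94.] 87 z med [36.2 39.4 57.4]
```

Request:
arm_command --rows '[[[0,0,-0.06],[0,0.03,0]],[[0.08,-0.012,-0.085],[-0.008,0.06,-0.003]],[[0.14,-0.012,-0.085],[-0.008,0.08,-0.003]],[[0.166,-0.012,-0.085],[-0.008,0.08,-0.003]],[[0.166,-0.012,-0.085],[-0.008,0.08,-0.003]]]'

```text
clock: 36.05
position: [408.4, 81.9, 74.5]
ee_rot: [-0.04, 0.999, 0.003, 0.0]
contact_force: [1.8, 0.0, 1.0]
gripper_width: 0.0
grasp_force: 0.0
```

```bash
python3 pu.py -340 43 0
```

```text
36.05 [408.4  81.9  74.5] [-4.000e-02  9.992e-01  3.200e-03  4.000e-04] [1.8 0.  1. ] 0.0 0.0
loc x -342.79944240710324 tilt [ 0.002   0.0003 -0.0006]
(array([-0.0111, -0.0112,  0.126 ]), array([ 0.002 ,  0.0003, -0.0006]))
```

Commands and measurements agree again. Lower, then push straight without tilt.

Request:
arm_command --rows '[[[-0.011,-0.011,0.07],[0,0,0]],[[-0.011,-0.011,0.126],[0,0,0]],[[-0.011,-0.011,0.126],[0,0,0]],[[-0.06,-0.011,0.126],[0,0,0]],[[-0.11,-0.011,0.126],[0,0,0]]]'

```text
clock: 36.55
position: [436.4, 78.7, 43.5]
ee_rot: [-0.041, 0.999, 0.001, 0.001]
contact_force: [-0.4, 0.1, -0.9]
gripper_width: -0.2
grasp_force: 0.0
```

Request:
arm_command --rows '[[[-0.04,0,0],[0,0,0]],[[-0.09,0,0],[0,0,0]],[[-0.14,0,0],[0,0,0]],[[-0.19,0,0],[0,0,0]],[[-0.24,0,0],[0,0,0]]]'

```text
clock: 37.05
position: [495.6, 82.9, 42.7]
ee_rot: [-0.041, 0.999, 0.0, -0.0]
contact_force: [-2.2, 0.4, 0.6]
gripper_width: -0.6
grasp_force: 0.9
```

```bash
python3 pu.py -190 42 -.4; python3 tr.py
```

```text
37.05 [495.6  82.9  42.7] [-4.070e-02  9.992e-01  2.000e-04 -3.000e-04] [-2.2  0.4  0.6] -0.6 0.9
loc x -255.86491335021256 tilt [ 0.0001 -0.0002 -0.0002]
(array([-0.2635,  0.0142,  0.0028]), array([ 1.000e-04, -1.275e-01, -2.000e-04]))
top 26 [-244.81000096 -244.29284199 -242.69999896 -223.55802388]
side 33 [-239.87993149 -239.59231656 -238.67805673 -237.20267321]
```

Request:
arm_command --rows '[[[-0.05,0.003,0],[0,-0.025,0]],[[-0.1,0.006,0],[0,-0.05,0]],[[-0.15,0.01,0],[0,-0.08,0]],[[-0.2,0.012,0.002],[0,-0.105,0]],[[-0.25,0.014,0.003],[0,-0.127,0]]]'

```text
clock: 37.65
position: [557.3, 90.1, 66.3]
ee_rot: [-0.036, 0.987, -0.007, 0.154]
contact_force: [1.0, -0.4, 1.0]
gripper_width: -0.3
grasp_force: 0.0
```

```bash
python3 pu.py -126 42 -.6
```

```text
37.65 [557.3  90.1  66.3] [-0.0362  0.9874 -0.0072  0.1538] [ 1.  -0.4  1. ] -0.3 0.0
loc x -193.75662863835026 tilt [-0.0086  0.098  -0.0028]
(array([-0.2288,  0.0117,  0.1744]), array([-0.0091, -0.093 , -0.0001]))
```

Request:
arm_command --rows '[[[0.06,0,-0.15],[0,0,0]],[[0.2,0,-0.15],[0,0,0]],[[0.2,0,-0.15],[0,0,0]],[[0.2,0,-0.15],[0,0,0]]]'

```text
clock: 38.05
position: [498.8, 86.3, 87.5]
ee_rot: [-0.037, 0.987, -0.007, 0.154]
contact_force: [1.8, 0.4, 0.4]
gripper_width: 0.1
grasp_force: 0.0
```

```bash
python3 tr.py;  python3 trayview.py; python3 pu.py -220 43 -.3
```

```text
top 59 [-191.88106322 -191.63001791 -190.03960037 -188.3534368 ]
side 106 [-192.52133726 -192.1372909  -190.89231148 -188.10986318]
top 572 [53.  0.] [198.  89.] 90 z med [35.8 39.  56.6]
side 1173 [52. 16.] [167.  92.] 89 z med [36.  39.  57.5]
38.25 [501.5  87.4  88.2] [-0.0362  0.9871 -0.0067  0.1555] [-0.9  0.1 -0.7] 0.2 0.0
loc x -249.592716112294 tilt [-0.0083  0.0991 -0.0027]
(array([-0.0573,  0.0039,  0.2082]), array([-0.0086,  0.0037, -0.0014]))
```

```bash
python3 - <<'E'
from h import *
s=arm.read_state(); print(np.round(s['joints'],3))
E
python3 pu.py -220 75 -.3
```

```text
[ 0.475  0.229 -0.928  0.819 -0.196 -2.762]
38.25 [501.5  87.4  88.2] [-0.0362  0.9871 -0.0067  0.1555] [-0.9  0.1 -0.7] 0.2 0.0
loc x -249.592716112294 tilt [-0.0083  0.0991 -0.0027]
(array([-0.0965,  0.0008,  0.0864]), array([-0.0086,  0.0037, -0.0014]))
```

```bash
python3 pu.py -228 43 -.1
```

```text
38.25 [501.5  87.4  88.2] [-0.0362  0.9871 -0.0067  0.1555] [-0.9  0.1 -0.7] 0.2 0.0
loc x -249.592716112294 tilt [-0.0083  0.0991 -0.0027]
(array([-0.0269,  0.0035,  0.1984]), array([-0.0084,  0.0673, -0.0023]))
```

Request:
arm_command --rows '[[[0,0.003,0],[-0.004,0.035,0]],[[-0.01,0.0035,0.05],[-0.008,0.067,-0.002]],[[-0.02,0.0035,0.14],[-0.008,0.067,-0.002]],[[-0.027,0.0035,0.198],[-0.008,0.067,-0.002]],[[-0.027,0.0035,0.198],[-0.008,0.067,-0.002]]]'

```text
clock: 38.75
position: [523.6, 89.1, 40.3]
ee_rot: [-0.04, 0.998, 0.001, 0.049]
contact_force: [-0.1, -0.9, 0.0]
gripper_width: 0.2
grasp_force: 0.0
```

```bash
python3 pu.py -170 43 -.15
```

```text
38.75 [523.6  89.1  40.3] [-0.0396  0.998   0.0011  0.0487] [-0.1 -0.9  0. ] 0.2 0.0
loc x -227.43071328625047 tilt [-0.0006  0.031  -0.0009]
(array([-0.2297, -0.0006,  0.0116]), array([-0.0006, -0.0167, -0.0008]))
```

Request:
arm_command --rows '[[[-0.05,0,0.002],[0,-0.004,0]],[[-0.1,0,0.004],[0,-0.008,0]],[[-0.14,0,0.006],[0,-0.012,0]],[[-0.19,0,0.009],[0,-0.0167,0]],[[-0.23,0,0.011],[0,-0.0167,0]]]'

```text
clock: 39.25
position: [578.6, 91.9, 45.5]
ee_rot: [-0.04, 0.996, 0.002, 0.075]
contact_force: [-2.0, -0.8, -1.2]
gripper_width: 0.0
grasp_force: 1.0
```

```bash
python3 pu.py -150 43 -.25; python3 -c "
from h import *
print(np.round(arm.read_state()['joints'],3))"
```

```text
39.25 [578.6  91.9  45.5] [-0.0402  0.9963  0.0017  0.0753] [-2.  -0.8 -1.2] 0.0 1.0
loc x -172.42861258104952 tilt [-0.0009  0.048  -0.0005]
(array([-0.0872,  0.0055,  0.0232]), array([-0.0009, -0.0316, -0.0003]))
[ 0.463  0.46  -0.473  0.122 -0.503 -2.056]
```

Request:
arm_command --rows '[[[-0.03,0.002,0.006],[0,-0.01,0]],[[-0.06,0.004,0.014],[0,-0.02,0]],[[-0.087,0.0055,0.023],[0,-0.0316,0]],[[-0.087,0.0055,0.023],[0,-0.0316,0]]]'

```text
clock: 39.65
position: [601.2, 95.3, 43.1]
ee_rot: [-0.04, 0.991, 0.004, 0.125]
contact_force: [-0.5, -0.3, -0.6]
gripper_width: -0.3
grasp_force: 0.0
```

```bash
python3 pu.py -126 42 -.36; python3 tr.py
```

```text
39.65 [601.2  95.3  43.1] [-0.0404  0.9913  0.0039  0.1253] [-0.5 -0.3 -0.6] -0.3 0.0
loc x -149.618839519979 tilt [-0.0008  0.08   -0.0002]
(array([-0.0904, -0.0006,  0.0277]), array([-0.0008, -0.0346, -0.    ]))
top 64 [-137.46170551 -136.92914592 -135.37803317 -133.46158856]
side 13 [-138.20074325 -136.93664353 -134.68976199 -132.03649554]
```

Request:
arm_command --rows '[[[-0.03,0,0.01],[0,-0.012,0]],[[-0.06,0,0.02],[0,-0.024,0]],[[-0.085,0,0.027],[0,-0.035,0]],[[-0.095,0,0.029],[0,-0.035,0]]]'

```text
clock: 40.15
position: [626.2, 95.2, 49.4]
ee_rot: [-0.04, 0.985, 0.006, 0.166]
contact_force: [-29.2, 5.2, 16.7]
gripper_width: 0.1
grasp_force: 14.2
```

```bash
python3 pu.py -126 42 -.36
```

```text
40.15 [626.2  95.2  49.4] [-0.0403  0.9853  0.0062  0.166 ] [-29.2   5.2  16.7] 0.1 14.2
loc x -124.72324347359066 tilt [-4.000e-04  1.062e-01 -1.000e-04]
(array([0.0145, 0.0081, 0.0261]), array([-0.0004, -0.0084, -0.    ]))
```

Request:
arm_command --rows '[[[0.08,0,-0.03],[0,0,0]],[[0.2,0,-0.1],[0,0.02,0]],[[0.35,0,-0.2],[0,0.05,0]],[[0.35,0,-0.4],[0,0.08,0]],[[0.35,0,-0.6],[0,0.106,0]]]'

```text
clock: 40.65
position: [511.8, 86.2, 134.2]
ee_rot: [-0.041, 0.999, 0.001, 0.011]
contact_force: [1.9, 0.4, -0.0]
gripper_width: 0.2
grasp_force: 0.0
```

Request:
arm_command --rows '[[[0,0,-0.15],[0,0,0]],[[0,0,-0.3],[0,0,0]],[[0,0,-0.3],[0,0,0]]]'

```text
clock: 40.95
position: [515.2, 86.5, 215.1]
ee_rot: [-0.04, 0.999, 0.003, 0.021]
contact_force: [0.2, -0.3, 0.1]
gripper_width: 0.1
grasp_force: 0.0
```

```bash
python3 tr.py; cat > door.py <<'E'
from plan import *
H=loc(CAB,-127,130)
def pos(phi,r,off,z):
    th=np.radians(270+4.7)-phi; u=np.array([np.cos(th),np.sin(th)]); n=np.array([-np.sin(th),np.cos(th)])  # candidate
    no=-np.array([-np.sin(th),np.cos(th)])  # outward normal: at phi=0 should be ~180deg
    if phi==phi: 
        pass
    return np.array([H[0]+r*u[0]+off*no[0],H[1]+r*u[1]+off*no[1],z])
E
python3 - <<'E'
from door import *
print('H',H,'check outer at 0:',pos(0,0,1,0)-[H[0],H[1],0])
P=pos(2.25,170,50,250); print(P, pos(2.25,258,0,0))
print(go(P,quat(CAB,0))); st()
im,d=look('side','side_c.png'); cv2.imwrite('pics/s5.png',cv2.resize(im[160:400,90:350],None,fx=3,fy=2.5))
E
```

```text
H [613.07504575 226.55666969   0.        ] check outer at 0: [-0.99663739 -0.08193851  0.        ]
[500.6125677  363.49530934 250.        ] [399.7275063  371.63191709   0.        ]
(array([-0.0435,  1.1109, -0.148 ]), array([ 0.0009,  0.0114, -0.0006]))
41.0 [513.3  86.  211.9] [-0.04    0.999   0.0021  0.0178] [-0.6 -0.1 -1.7] -0.1 0.0Traceback (most recent call last):
  File "tr.py", line 8, in <module>
    g=L[f]; print(n,len(g),np.percentile(g[:,0],[2,10,50,90]))
                           ~~~~~~~~~~~~~^^^^^^^^^^^^^^^^^^^^^
    return _quantile_unchecked(
        a, q, axis, out, overwrite_input, method, keepdims, weights)
    return _ureduce(a,
                    func=_quantile_ureduce_func,
    ...<5 lines>...
                    overwrite_input=overwrite_input,
                    method=method)
    r = func(a, **kwargs)
    result = _quantile(arr,
                       quantiles=q,
    ...<2 lines>...
                       out=out,
                       weights=wgt)
    slices_having_nans = np.isnan(arr[-1, ...])
                                  ~~~^^^^^^^^^
IndexError: index -1 is out of bounds for axis 0 with size 0
```

View pics/s5.png

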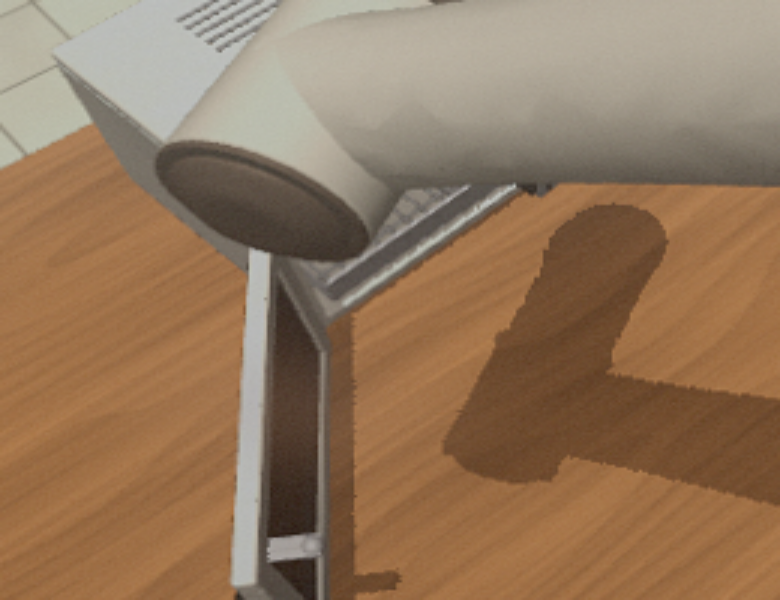

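Request:
arm_command --rows '[[[0,0.1,-0.14],[0,0.011,0]],[[0,0.29,-0.148],[0,0.011,0]],[[-0.02,0.48,-0.148],[0,0.011,0]],[[-0.03,0.67,-0.148],[0,0.011,0]],[[-0.04,0.86,-0.148],[0,0.011,0]]]'

```text
clock: 41.55
position: [502.4, 301.5, 243.6]
ee_rot: [-0.04, 0.999, -0.001, -0.004]
contact_force: [1.2, 0.5, 1.4]
gripper_width: -0.3
grasp_force: 0.0
```

Request:
arm_command --rows '[[[0,0.19,0],[0,0,0]],[[0,0.25,0],[0,0,0]],[[0,0.25,0],[0,0,0]],[[0,0.25,0],[0,0,0]]]'

```text
clock: 41.95
position: [497.9, 361.4, 243.7]
ee_rot: [-0.04, 0.999, -0.002, -0.004]
contact_force: [0.5, -0.1, 0.6]
gripper_width: 0.3
grasp_force: 0.0
```

```bash
cat > sw.py <<'E'
from door import *
import sys
z=float(sys.argv[1]); s=st(); q=quat(CAB,0); print('turn',go(s['position'],q)[1])
for a in sys.argv[2:]:
    f,r,o=map(float,a.split(',')); P=pos(f,r,o,z); print(a,np.round(P),go(P)[0])
E
python3 sw.py 150 2.25,170,50 2.1,170,20 1.8,170,20 1.5,170,20 1.2,170,20
```

```text
41.95 [497.9 361.4 243.7] [-0.0397  0.9992 -0.0017 -0.0043] [ 0.5 -0.1  0.6] 0.3 0.0
turn [-0.001  -0.0028 -0.0009]
2.25,170,50 [501. 363. 150.] [-0.0148  0.0087  0.3746]
2.1,170,20 [468. 318. 150.] [ 0.1279 -0.1621  0.3764]
1.8,170,20 [448. 271. 150.] [ 0.2248 -0.3423  0.3778]
1.5,170,20 [442. 220. 150.] [ 0.2642 -0.5431  0.3787]
1.2,170,20 [451. 170. 150.] [ 0.2425 -0.7466  0.3791]
```

Request:
arm_command --rows '[[[-0.015,0.009,0.15],[0,0,0]],[[-0.015,0.009,0.3],[0,0,0]],[[-0.015,0.009,0.375],[0,0,0]],[[-0.015,0.009,0.375],[0,0,0]]]'

```text
clock: 42.35
position: [500.0, 361.0, 147.8]
ee_rot: [-0.038, 0.999, -0.003, -0.006]
contact_force: [-0.7, 0.4, -1.2]
gripper_width: 0.2
grasp_force: 0.0
```

Request:
arm_command --rows '[[[0.07,-0.085,0],[0,0,0]],[[0.143,-0.17,0],[0,0,0]],[[0.19,-0.26,0],[0,0,0]],[[0.24,-0.35,0],[0,0,0]],[[0.265,-0.45,0],[0,0,0]]]'

```text
clock: 42.85
position: [445.0, 246.5, 154.5]
ee_rot: [-0.04, 0.999, 0.001, -0.001]
contact_force: [0.8, 0.5, 1.4]
gripper_width: -0.1
grasp_force: 0.8
```

Request:
arm_command --rows '[[[0.014,-0.1,0],[0,0,0]],[[0.005,-0.2,0],[0,0,0]],[[-0.008,-0.3,0],[0,0,0]]]'

```text
clock: 43.15
position: [453.7, 171.8, 154.7]
ee_rot: [-0.04, 0.999, 0.001, -0.0]
contact_force: [0.6, 0.9, 1.4]
gripper_width: 0.0
grasp_force: 0.7
```

```bash
python3 sw.py 150 1.2,170,20 0.9,170,20 .6,170,20 .3,170,20 .1,200,20 0,200,20; python3 - <<'E'
from h import *
im,d=look('side','side_d.png'); cv2.imwrite('pics/s6.png',cv2.resize(im[160:400,90:350],None,fx=3,fy=2.5))
E
```

```text
43.15 [453.7 171.8 154.7] [-3.970e-02  9.992e-01  9.000e-04 -3.000e-04] [0.6 0.9 1.4] 0.0 0.7
turn [ 0.0006 -0.0002 -0.0008]
1.2,170,20 [451. 170. 150.] [ 0.0094 -0.0057  0.019 ]
0.9,170,20 [475. 125. 150.] [-0.0714 -0.1937  0.0186]
.6,170,20 [512.  89. 150.] [-0.2042 -0.3494  0.0182]
.3,170,20 [557.  65. 150.] [-0.3771 -0.4589  0.018 ]
.1,200,20 [589.  27. 150.] [-0.4955 -0.6206  0.0176]
0,200,20 [610.  26. 150.] [-0.575  -0.6324  0.0175]
```

View pics/s6.png

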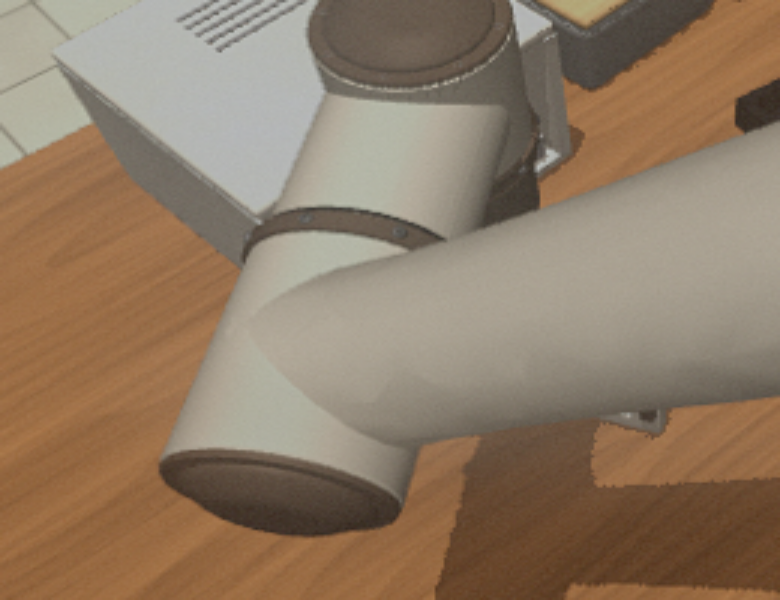

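The door's old place is empty and its edge shows at (640,415) under the arm, so it is swinging shut. Continuing the sweep.

Request:
arm_command --rows '[[[-0.035,-0.1,0],[0,0,0]],[[-0.071,-0.194,0],[0,0,0]],[[-0.14,-0.275,0],[0,0,0]],[[-0.204,-0.35,0],[0,0,0]],[[-0.29,-0.405,0],[0,0,0]]]'

```text
clock: 43.7
position: [533.0, 75.7, 153.6]
ee_rot: [-0.039, 0.999, -0.0, -0.002]
contact_force: [-0.6, 0.5, 0.3]
gripper_width: 0.1
grasp_force: 0.0
```

Request:
arm_command --rows '[[[-0.087,-0.055,0],[0,0,0]],[[-0.15,-0.14,0],[0,0,0]],[[-0.19,-0.2,0],[0,0,0]],[[-0.21,-0.21,0],[0,0,0]]]'

```text
clock: 44.1
position: [590.0, 27.1, 152.7]
ee_rot: [-0.038, 0.999, -0.001, -0.002]
contact_force: [-0.1, -0.1, 1.1]
gripper_width: 0.0
grasp_force: 0.0
```

```bash
python3 sw.py 152 .1,200,20 .05,200,20 0,200,20 -.03,200,18
```

```text
44.1 [590.   27.1 152.7] [-3.810e-02  9.993e-01 -7.000e-04 -2.200e-03] [-0.1 -0.1  1.1] 0.0 0.0
turn [-0.0004 -0.0014 -0.0019]
.1,200,20 [589.  27. 152.] [ 0.0019 -0.0004  0.0027]
.05,200,20 [599.  26. 152.] [-0.0377 -0.0071  0.0026]
0,200,20 [610.  26. 152.] [-0.0776 -0.0119  0.0024]
-.03,200,18 [618.  26. 152.] [-0.1096 -0.0135  0.0023]
```

Request:
arm_command --rows '[[[-0.035,-0.005,0],[0,0,0]],[[-0.07,-0.01,0],[0,0,0]],[[-0.09,-0.012,0],[0,0,0]],[[-0.1,-0.012,0],[0,0,0]],[[-0.11,-0.012,0],[0,0,0]]]'

```text
clock: 44.6
position: [605.6, 26.4, 150.5]
ee_rot: [-0.039, 0.999, -0.002, -0.016]
contact_force: [-30.2, -0.3, 15.2]
gripper_width: 0.1
grasp_force: 0.0
```

```bash
python3 sw.py 152 0,200,18
```

```text
44.6 [605.6  26.4 150.5] [-0.0389  0.9991 -0.0024 -0.0159] [-30.2  -0.3  15.2] 0.1 0.0
turn [-0.0011 -0.0102 -0.0013]
0,200,18 [612.  26. 152.] [-0.0231 -0.0046 -0.0068]
```

Request:
arm_command --rows '[[[0.1,0,0],[0,0,0]],[[0.25,0,0],[0,0,0]],[[0.35,0.0,-0.1],[0,0,0]],[[0.35,-0.2,-0.1],[0,0,0]],[[0.35,-0.39,-0.1],[0,0,0]]]'

```text
clock: 45.1
position: [537.8, -75.0, 179.4]
ee_rot: [-0.042, 0.999, -0.001, -0.001]
contact_force: [1.8, -0.4, -0.2]
gripper_width: 0.4
grasp_force: 0.0
```

Request:
arm_command --rows '[[[0.1,-0.19,0],[0,0,0]],[[0.1,-0.3,0],[0,0,0]],[[0.1,-0.3,0],[0,0,0]]]'

```text
clock: 45.4
position: [518.1, -155.2, 178.0]
ee_rot: [-0.038, 0.999, -0.001, -0.002]
contact_force: [-0.0, 0.2, 0.0]
gripper_width: 0.0
grasp_force: 0.0
```

```bash
python3 - <<'E'
from h import *
st()
for n in ['side','top']:
    im,d=look(n,n+'_e.png'); X,ok=cloud(n,d); c0,a=CAB
    ex=np.array([np.cos(a),np.sin(a)]); ey=np.array([-ex[1],ex[0]])
    L=np.stack([(X[...,:2]-c0)@ex,(X[...,:2]-c0)@ey,X[...,2]],-1)
    m=ok&(L[...,0]<-60)&(L[...,0]>-200)&(L[...,2]>60)&(L[...,2]<190)
    for y in range(-130,130,30):
        k=L[m&(L[...,1]>=y)&(L[...,1]<y+30)]
        if len(k)>5: print(n,y+15,len(k),np.round(np.percentile(k[:,0],[10,50,90]),1))
    if n=='side': cv2.imwrite('pics/s7.png',cv2.resize(im[140:320,100:320],None,fx=3.6,fy=3.3))
E
```

```text
45.4 [ 518.1 -155.2  178. ] [-0.0377  0.9993 -0.0011 -0.0021] [-0.   0.2  0. ] 0.0 0.0
side -115 417 [-145.1 -136.6 -133. ]
side -85 391 [-135.6 -132.6 -131.2]
side -55 398 [-135.2 -132.5 -131.4]
side -25 417 [-135.5 -132.5 -131.2]
side 5 442 [-135.6 -132.4 -131.2]
side 35 459 [-135.8 -132.3 -131. ]
side 65 477 [-135.  -132.1 -130.7]
side 95 459 [-135.6 -132.1 -130.6]
side 125 781 [-136.8 -134.3  -73.2]
top -115 83 [-144.4 -136.  -120.2]
top -85 51 [-135.6 -132.2 -129.5]
top -55 45 [-135.8 -132.  -131.4]
top -25 46 [-135.5 -132.1 -131.6]
top 5 53 [-135.7 -131.8 -131.1]
top 35 49 [-135.4 -131.9 -131.2]
top 65 45 [-135.4 -131.8 -131.2]
top 95 51 [-135.6 -131.6 -130.9]
top 125 55 [-135.9 -135.4 -118.8]
```

View pics/s7.png

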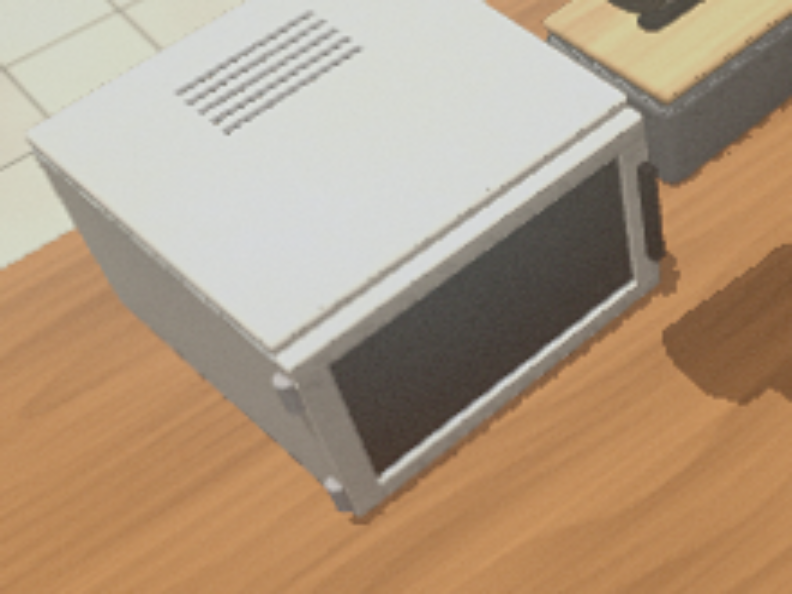

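The door is flush with the cabinet: its face sits at -132 mm across the whole width, a slope of about 0.003 rad. The arm is clear, so I'm handing in.

```bash
python3 -c "
from bench import arm
print(arm.job_done())"
```

```text
the job is handed in; nothing more can be done
None
```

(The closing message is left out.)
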